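# Rack the cutting-wheel spindles under their drip pipes

### The job

Take both cutting-wheel spindles off their sloping drip stands and lay each on its own raised rest, the long axle on the wide rest and the short axle on the narrow one: level, seated in both V notches, with the wheel midway between the posts. Set them down gently, let go without letting them drop, and leave the glassware, the jar and the brush where they are.

Things in the scene. Friction and masses are not known exactly. Their poses are not given: they have to be found in the camera images.
- long_spindle: Loose: aluminium axle 210 mm long, 14 mm thick, with a grey stone wheel 84 mm in diameter, 18 mm thick, at its middle and a brass collar (19 mm across, 6 mm long) on each face of the wheel; about 0.32 kg. Origin: centre of wheel and axle (centre of mass); y runs along the axle, x and z turn as it rolls. Lies in long_stand at first. Pinched by the rim it can swing about the pads: grip firmly.
- short_spindle: Loose: aluminium axle 150 mm long, 14 mm thick, with a grey stone wheel 72 mm in diameter, 18 mm thick, at its middle and a brass collar (19 mm across, 6 mm long) on each face of the wheel; about 0.23 kg. Origin: centre of wheel and axle (centre of mass); y runs along the axle, x and z turn as it rolls. Lies in short_stand at first. Pinched by the rim it can swing about the pads: grip firmly.
- wide_rest: Fixed wide spindle rest for the long spindle: two posts (12 mm thick along y, 30 mm wide) at y = +-85 mm, each topped by a 90 degree V notch, open upward: lips 157 mm above the bench, 34 mm apart along x, notch plates 40 mm across. Origin on the bench midway between the posts; an axle lies along y; -x is the open front, towards the robot. Base plate 8 mm thick, x -35 to +90 mm.
- narrow_rest: Fixed narrow spindle rest for the short spindle: two posts (12 mm thick along y, 30 mm wide) at y = +-55 mm, each topped by a 90 degree V notch, open upward: lips 157 mm above the bench, 34 mm apart along x, notch plates 40 mm across. Origin on the bench midway between the posts; an axle lies along y; -x is the open front, towards the robot. Base plate 8 mm thick, x -35 to +90 mm.
- wide_rest_seat (a point): Point on wide_rest, 150 mm above its origin, midway between the posts: where the centre of a seated spindle lies. Axes as wide_rest.
- narrow_rest_seat (a point): Point on narrow_rest, 150 mm above its origin, midway between the posts: where the centre of a seated spindle lies. Axes as narrow_rest.
- wide_rest_pipe (a point): Middle of the copper water pipe (18 mm thick) fixed over wide_rest: 125 mm straight above the seat, along y to +-93 mm; there it turns back to x = +75 mm and goes down to the base. A brass nozzle 12 mm thick hangs 22 mm below this point. It leaves no room for a gripper straight above the notches: come from the front (-x), tool tilted 28 to 45 degrees.
- narrow_rest_pipe (a point): Middle of the copper water pipe (18 mm thick) fixed over narrow_rest: 125 mm straight above the seat, along y to +-63 mm; there it turns back to x = +75 mm and goes down to the base. A brass nozzle 12 mm thick hangs 22 mm below this point. It leaves no room for a gripper straight above the notches: come from the front (-x), tool tilted 28 to 45 degrees.
- long_stand: Fixed drip stand where the long spindle lies at first, sloping 0.5 rad with its +y end high, wheel centre 92 mm above the origin. Two V-notched posts 12 mm thick, 170 mm apart along the axle; notch lips 34 mm apart, 7 mm above the axle's axis; stop 30 mm wide, 8 mm thick at the low end, 10 mm above the axis. Origin on the bench under the middle; base 70 x 190 x 6 mm.
- short_stand: Fixed drip stand where the short spindle lies at first, sloping 0.5 rad with its -y end high, wheel centre 80 mm above the origin. Two V-notched posts 12 mm thick, 110 mm apart along the axle; notch lips 34 mm apart, 7 mm above the axle's axis; stop 30 mm wide, 8 mm thick at the low end, 10 mm above the axis. Origin on the bench under the middle; base 70 x 130 x 6 mm.
- tumbler: Bystander: small open crystal tumbler, 48 mm in diameter, 70 mm tall, standing between the rests. Origin at the centre of its underside, z up.
- vase: Bystander: open crystal vase, 84 mm in diameter at the rim, 170 mm tall, standing beyond the rests. Origin at the centre of its underside, z up.
- brush: Bystander: flat brush with a wooden handle lying on the bench at the robot's left, under 40 mm tall, about 0.2 m long along its x axis. Origin under its middle.
- jar: Bystander: closed white jar, 60 mm in diameter, 80 mm tall, at the robot's right. Origin at the centre of its underside, z up.
There are look-alikes about, which are no part of the job. Leave any blue look-alike of the short_spindle alone.

How it is judged (in metres and radians):
At the end, for the whole second after the job is handed in: The long spindle lies in the notches of wide_rest and the short spindle in those of narrow_rest: each spindle's centre within 4 mm of its rest's seat point across (x) and in height (z) and within 12 mm of it along the axle (y), its axle within 0.06 rad of the rest's y axis, at rest (x of long_spindle in the frame of wide_rest_seat between -0.004 and 0.004 m and y of long_spindle in the frame of wide_rest_seat between -0.012 and 0.012 m and z of long_spindle in the frame of wide_rest_seat between -0.004 and 0.004 m and angle between the y axis of long_spindle and the y axis of wide_rest_seat, either way round below 0.06 rad and linear speed of each of long_spindle, short_spindle below 0.02 m/s and angular speed of each of long_spindle, short_spindle below 0.3 rad/s and x of short_spindle in the frame of narrow_rest_seat between -0.004 and 0.004 m and y of short_spindle in the frame of narrow_rest_seat between -0.012 and 0.012 m and z of short_spindle in the frame of narrow_rest_seat between -0.004 and 0.004 m and angle between the y axis of short_spindle and the y axis of narrow_rest_seat, either way round below 0.06 rad); the robot touches nothing.
It fails at once if the long spindle is dropped: it moves faster than 0.5 m/s while the fingers do not hold it (contact force between long_spindle and the fingers below 0.1 N and linear speed of long_spindle above 0.5 m/s).
It fails at once if the short spindle is dropped: it moves faster than 0.5 m/s while the fingers do not hold it (contact force between short_spindle and the fingers below 0.1 N and linear speed of short_spindle above 0.5 m/s).
It fails at once if a bystander (tumbler, vase, brush or jar) is moved by more than 20 mm (distance of any of tumbler, vase, brush, jar from where it was at the start of the episode above 0.02 m).
It fails at once if the tumbler, vase or jar is tipped by more than 0.5 rad (angle between any of tumbler, vase, jar's own z axis and vertical above 0.5 rad).
It also fails if it takes over 72 s, if anything falls off the work surface, if the arm or the gripper's body presses on something with over 40 N, if the wrist force passes 120 N, or if a joint passes its speed limit or range.

### The arm

A 6-joint arm with a two-finger parallel gripper is mounted at the origin on the work surface. World frame = base frame: x ahead of the robot, y to its left, z up, the work surface at z = 0. Lengths are in m, angles in degrees, forces in N, time in s.
With the tool pointing down it reaches from about 0.4 to 0.825 m from the base axis. Payload 7 kg.
Tool frame: the origin (TCP) lies on the centre line of the jaws, within the pads' length; the fingertips stand 19 mm ahead of it and the grasp point (between the pads) is the TCP (r.tips_ahead is the distance from the TCP to the fingertips, in m); z points along the fingers, y is the line along which they close (so a half turn about z gives the same grasp; the last joint's range is limited). The gripper opens to 88 mm and grips with 3 to 60 N. Pads are 19 mm wide; open, the fingers measure 130 mm over their backs; the gripper's body (78 mm by 193 mm) begins 47 mm behind the grasp point.
Start: joints at [-53.852, 20.546, 0.682, 0, -70.136, -16.507], TCP at [0.227, -0.636, 0.246] pointing down, gripper open.
Joint ranges: [-176.03, 176.03], [-82.01, 121.73], [-58.28, 71.71], [-173.87, 95.51], [-174.79, -0.11], [-173.66, 173.66]. Speed limits (degrees/s): [136.94, 136.94, 172.46, 180, 180, 180].

### API

Orientations are given as [roll, pitch, yaw] about the fixed x, y, z axes, in that order (R = Rz(yaw) Ry(pitch) Rx(roll)).
In Python, from plant import r, viewer, close_job gives the robot as it stands. The module is installed in compiled form; this text tells all that it offers.
- The arm moves only by the tool arm_command, never from a script. Its arguments are lists of equal length, an entry for each row: "travel": the shift along the world's x, y, z scaled (see below), a list of three; "delta_rot": the turn, a rotation vector about the world's x, y, z scaled (see below), a list of three. In form: {"travel": [[dx, dy, dz], ...], "delta_rot": [[rx, ry, rz], ...]}. A call has 1 to 20 rows; each row is the pose to reach, as a shift and turn from the pose commanded when the call began; what a row does not reach only later rows make up. The controller multiplies each number of a shift by 0.5 m and each number of a turn by 90 degrees. A row lasts 1/8 s, in which the tool goes at most 62.5 mm and 10.7 degrees, less where a joint would pass 70% of its speed; a pose out of reach is approached as far as the arm can. A call with a number of a shift or a turn outside -1 to 1 is refused whole. A call with a gripper value outside its range is refused whole. "grip" is the opening, from 0 (shut) to 1 (fully open), set as the call begins (left out, the last holds). The fingers move at their own pace and stop on an object; "newtons" is the grip in N (left out, the last holds). Time passes only in rows, so rows that repeat a pose let the fingers close. It gives the time, the measured TCP pose, the force, the opening and the grip force at its end, in the units of the state.
- r.get_state(): the state, without advancing time (a new reading comes with each control period).
- viewer.capture(name): name is "scene" or "top" or "wrist"; returns a dict with "img" (384x512x3 uint8, red, green, blue), "camera_matrix" (3x3 intrinsics, pixels), "R" (3x3) and "t" (3): a world point X has camera coordinates R X + t; the wrist camera has in their place "mount" (4x4, takes a point from camera to tool coordinates, whose origin is the TCP and whose axes are the flange's). Camera axes: x right, y down, z forward; pixel columns grow to the right and rows downward; lengths in m; the calibration is good to about 2 mm. The wrist camera is an equidistant fisheye: a pixel r from the principal point sees the ray r / f radians off the axis. A picture is of the moment at which its call begins: read the wrist's pose just before it. There is no depth.
- close_job(): hands the job in; it is judged then, once.
The state is a dict: "time_s": time; "joints": joint angles; "qd": joint speeds; "joint_torque": joint torques, N m; "tcp_pos": TCP position; "eef_rot": TCP orientation; "contact_force": force on the tool from outside, world axes, zero at the start; "moment": the same for the moment, N m; "gripper_width": finger opening in m; "gripper_force": force on a finger pad.
Only numpy, scipy, OpenCV 4.12 (cv2) and the standard library are available. Lean on these libraries where they do the work, as an engineer would, in place of code of your own. Each camera call takes 0.05 s, during which the arm holds its last target. There are 200 camera calls.

## Working session

There is one attempt and no reset: what is moved stays moved. The work goes in short steps, Python scripts to look and compute and a tool call to move; the robot and the scene stay as the last step left them, time stands still between calls to the robot, and variables do not carry over. Pictures are saved under pics/ and viewed, at most 10 in all, crops included, and the job is handed in when it is done.

Besides the shell and the picture viewer there is one more tool, called after "Call:" as name(argument=value, ...) on one line, values as JSON. arm_command: Moves the arm, as the interface text tells. Shifts and turns lie within -1 to 1; 1 stands for 0.5 m of shift or 90 degrees of turn. Its arguments: {"type":"object","properties":{"travel":{"type":"array"},"delta_rot":{"type":"array"},"grip":{"type":"number"},"newtons":{"type":"number"}},"required":["travel","delta_rot"]}

```bash
mkdir -p pics
python3 - <<'E'
from plant import r, viewer
import cv2, pickle
s=r.get_state(); print({k:s[k] for k in('time_s','tcp_pos','eef_rot','gripper_width')})
C={}
for n in('scene','top'):
    c=viewer.capture(n); C[n]=c; cv2.imwrite(f'pics/{n}.png',cv2.resize(c['img'][:,:,::-1],(800,600),interpolation=cv2.INTER_CUBIC))
    print(n,c['camera_matrix'],c['R'],c['t'])
pickle.dump(C,open('cams.pkl','wb'))
E
```

```text
{'time_s': 0.0, 'tcp_pos': array([ 0.22671074, -0.63530015,  0.24460293]), 'eef_rot': array([ 1.79904155e+02, -9.70233629e-03, -1.60364995e+02]), 'gripper_width': 0.08713394981704581}
scene [[438.37442732   0.         249.82105246]
 [  0.         438.37442732 194.81072115]
 [  0.           0.           1.        ]] [[-0.76886575  0.6391039   0.01979075]
 [ 0.41026701  0.51683384 -0.75137458]
 [-0.49043496 -0.56958669 -0.65957908]] [ 0.36897077 -0.1190885   1.81724982]
top [[404.06883238   0.         254.92917399]
 [  0.         404.06883238 196.62419258]
 [  0.           0.           1.        ]] [[-0.02675858 -0.99964064  0.00160436]
 [-0.9864194   0.02614443 -0.16215191]
 [ 0.1620517  -0.00592153 -0.9867645 ]] [0.05212717 0.54588798 1.58828025]
```

View pics/scene.png

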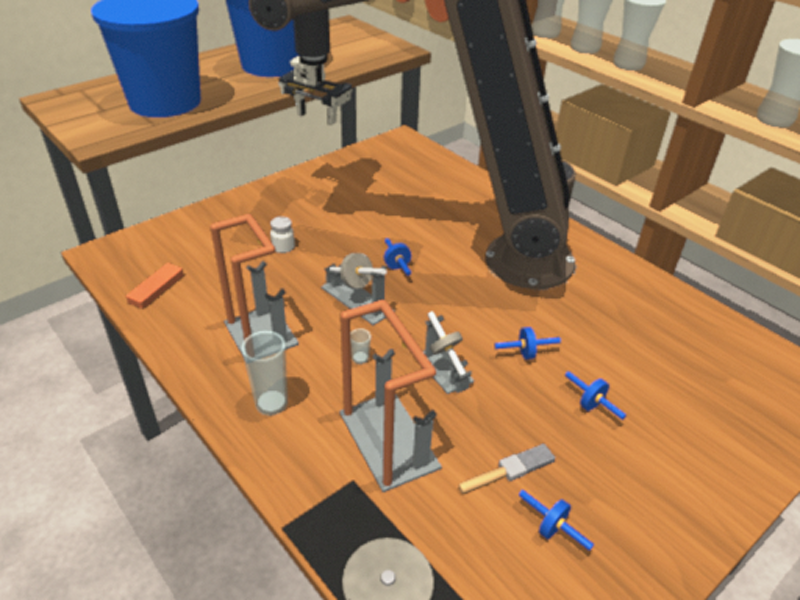

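View pics/top.png

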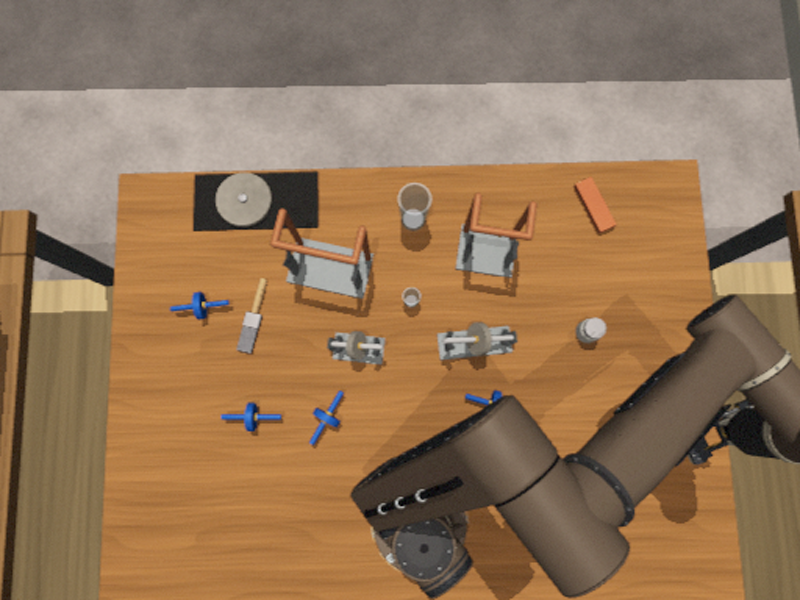

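The top view (800x600) shows the long spindle at about (478,340), the short one at (357,347), the wide rest at (327,267) and the narrow rest at (487,250). The four blue spindles are the look-alikes, at (200,305), (251,417), (326,418) and (485,400). The grey ones on stands fit the description, and I'll confirm them in the enlarged crops.

Run:
```python
import cv2, pickle, numpy as np
C=pickle.load(open('cams.pkl','rb'))
T={'top':[(160,125),(265,115),(180,185),(260,180)],'scene':[(205,185),(125,130),(245,190),(190,150)]}
for n,o in T.items():
    im=C[n]['img'][:,:,::-1]
    ts=[]
    for (u,v) in o:
        t=cv2.resize(im[v:v+(75 if n=='top' else 130 if 0 else 75),u:u+100],None,fx=4,fy=4,interpolation=cv2.INTER_CUBIC)
        if n=='scene' and (u,v) in T[n][:2]:
            t=cv2.resize(im[v:v+120,u:u+160] if 0 else im[v:v+105,u:u+100],(400,420),interpolation=cv2.INTER_CUBIC)[:420]
        for k in range(0,100,10):
            cv2.line(t,(4*k,0),(4*k,4),(0,255,255),1)
            if k*4<t.shape[0]: cv2.line(t,(0,4*k),(4,4*k),(0,255,255),1)
        ts.append(t)
    if n=='scene': ts[:2]=[t[:420] for t in ts[:2]]; ts[2:]=[t[:180] if 0 else t for t in ts[2:]]
    p=np.vstack([np.hstack(ts[:2]),np.hstack(ts[2:])])
    print(p.shape)
    if n=='scene':
        cv2.imwrite('pics/s_rest.png',p[:420]); cv2.imwrite('pics/s_stand.png',p[420:])
    else: cv2.imwrite('pics/t_crop.png',p)
```

```text
(600, 800, 3)
(720, 800, 3)
```

View pics/t_crop.png

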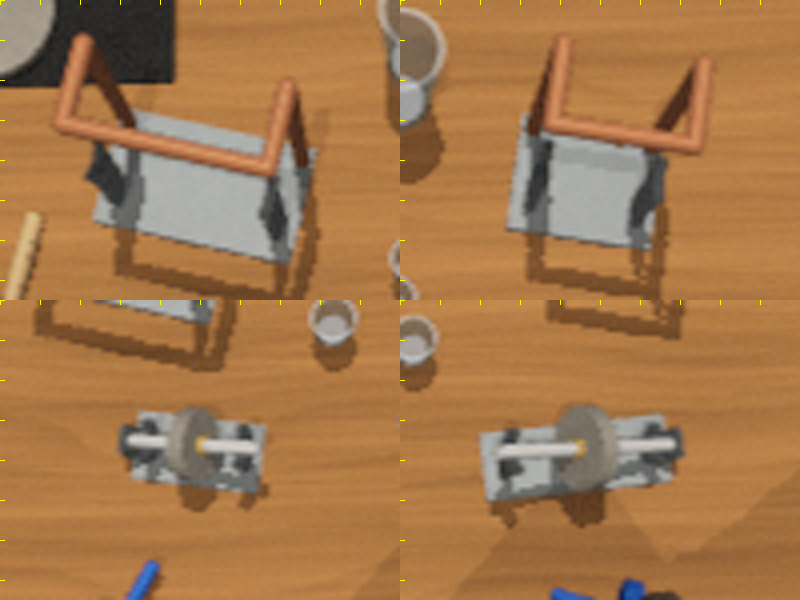

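View pics/s_rest.png

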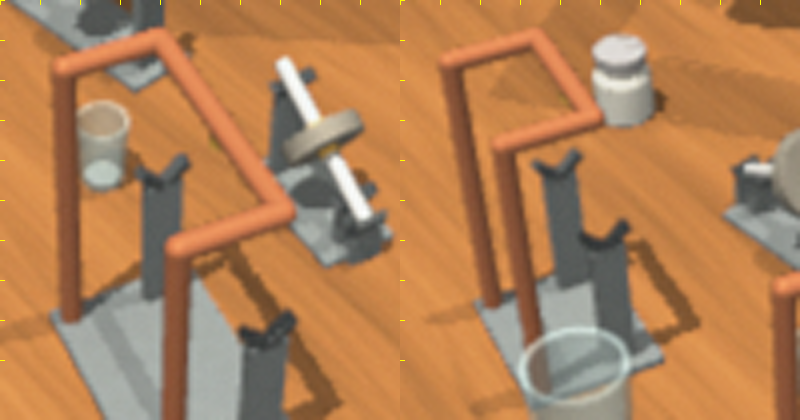

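View pics/s_stand.png

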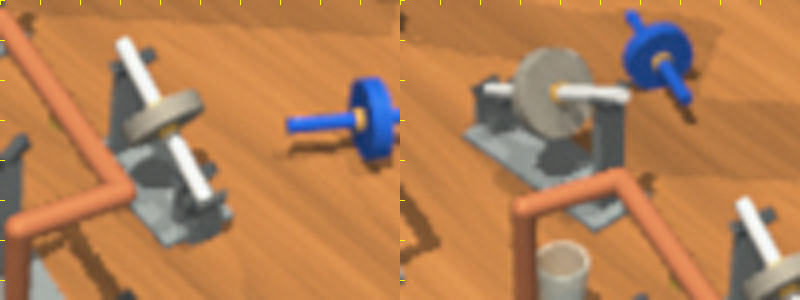

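The crops confirm the targets. The long spindle is the grey-wheeled one lying in the long stand (scene tile axle ends (487,90) and (627,94)). The short one runs (123,42) to (208,196) in the left tile. The neighbouring look-alikes are blue and lie on the bench. Next I'll fit the poses.

```bash
cat > fit.py <<'E'
import numpy as np, pickle
from scipy.optimize import least_squares
C=pickle.load(open('cams.pkl','rb'))
def proj(n,X):
    c=C[n]; p=(c['R']@X.T).T+c['t']; q=(c['camera_matrix']@p.T).T; return q[:,:2]/q[:,2:]
def world(p,L):
    a=p[2]; R=np.array([[np.cos(a),-np.sin(a),0],[np.sin(a),np.cos(a),0],[0,0,1]]); return L@R.T+[p[0],p[1],0]
def fit(obs,guess):
    def f(p,out=False):
        e=[]
        for n,off,L,px in obs:
            nat=np.array(off)+(np.array(px)+.5)/4-.5
            e.append(proj(n,world(p,np.array(L,float)))-nat)
        return np.vstack(e) if out else np.vstack(e).ravel()
    s=least_squares(f,guess); e=f(s.x,True)
    return s.x,e
def pipe(w): return [[0,w,.275],[0,-w,.275],[.075,w,.275],[.075,-w,.275]]
def spin(L,h,s):
    c,d=L/2*np.cos(.5),L/2*np.sin(.5); return [[0,c,h+s*d],[0,-c,h-s*d]]
O={'wide':[('top',(160,125),pipe(.093),[(60,126),(270,168),(83,40),(288,84)]),
 ('scene',(205,185),pipe(.093),[(290,211),(160,40),(178,246),(63,68)])],
'narrow':[('top',(265,115),pipe(.063),[(150,122),(297,147),(163,38),(306,60)]),
 ('scene',(125,130),pipe(.063),[(198,117),(137,38),(103,143),(47,62)])],
'long':[('top',(260,180),spin(.21,.092,1),[(98,152),(277,143)]),('scene',(190,150),spin(.21,.092,1),[(227,94),(87,90)])],
'short':[('top',(180,185),spin(.15,.080,-1),[(128,140),(260,148)]),('scene',(245,190),spin(.15,.080,-1),[(208,196),(123,42)])]}
if __name__=='__main__':
    for k,o in O.items():
        for sel in(o,o[:1],o[1:]):
            p,e=fit(sel,[.5,0,0]); print(k,np.round(p[:2],4),np.round(np.degrees(p[2]),2),'rms px',np.round(np.sqrt((e**2).mean()),2))
        p,e=fit(o,[.5,0,0]); print(np.round(e,1).tolist())
    # base plate front edges check
    for n,off,px in(('wide',(160,125),[(94,221),(288,263)]),('narrow',(265,115),[(106,229),(251,247)])):
        p,_=fit(O[n],[.5,0,0]); w={'wide':.11,'narrow':.07}[n]
        q=proj('top',world(p,np.array([[-.035,w,.008],[-.035,-w,.008]])))
        print(n,'front edge tile px',np.round((q-off+.5)*4-.5,0).tolist(),'seen',px)
E
python3 fit.py
```

```text
wide [0.6409 0.2257] -13.47 rms px 0.54
wide [0.6417 0.2251] -13.53 rms px 0.49
wide [0.6405 0.2261] -13.46 rms px 0.54
[[0.4, -0.4], [-0.5, -0.2], [-0.3, 1.0], [-0.4, 0.5], [-1.3, -0.1], [-0.1, -0.4], [0.6, 0.4], [0.0, 0.0]]
narrow [ 0.6773 -0.1967] -10.11 rms px 0.61
narrow [ 0.6786 -0.1972] -10.82 rms px 0.63
narrow [ 0.6767 -0.1961] -9.46 rms px 0.37
[[0.5, 0.3], [-0.8, -0.8], [0.0, 1.2], [-0.6, 0.7], [-1.1, -0.1], [-0.3, -0.3], [-0.2, 0.3], [0.3, -0.2]]
long [ 0.4554 -0.161 ] 5.64 rms px 0.66
long [ 0.4557 -0.1634] 4.63 rms px 0.38
long [ 0.4566 -0.157 ] 6.9 rms px 0.22
[[-0.0, 0.5], [-1.2, -0.2], [-1.0, -0.7], [0.2, -0.6]]
short [0.4486 0.1471] -7.73 rms px 0.3
short [0.449  0.1466] -8.04 rms px 0.28
short [0.4483 0.1475] -7.45 rms px 0.26
[[0.3, 0.2], [-0.5, -0.0], [-0.1, 0.3], [-0.2, -0.4]]
wide front edge tile px [[87.0, 220.0], [294.0, 263.0]] seen [(94, 221), (288, 263)]
narrow front edge tile px [[111.0, 228.0], [244.0, 247.0]] seen [(106, 229), (251, 247)]
```

```bash
cat > h.py <<'E'
import numpy as np
from scipy.spatial.transform import Rotation as Ro
from plant import r
def tool(yaw,slope,tilt,flip=False):
    """tool R: y along axle (slope>0: +y end high), pointing down, body tilted to -x by tilt (deg)"""
    M=Ro.from_euler('z',yaw,degrees=True)*Ro.from_euler('x',slope)*Ro.from_euler('y',-tilt,degrees=True)
    B=np.array([[-1,0,0],[0,1,0],[0,0,-1.]])   # x back, y left, z down
    return M*Ro.from_matrix(B)
def state():
    s=r.get_state(); return s,np.array(s['tcp_pos']),Ro.from_euler('xyz',s['eef_rot'],degrees=True)
def go(name,p,R,ref=None):
    s,p0,R0=state()
    if ref: p0,R0=ref
    d=(np.array(p)-p0); rv=(R*R0.inv()).as_rotvec(degrees=True)
    print(name,'travel',np.round(d/.5,4).tolist(),'rot',np.round(rv/90,4).tolist(),'| mm',np.round(np.linalg.norm(d)*1e3,1),'deg',np.round(np.linalg.norm(rv),1))
P=dict(wide=(.6409,.2257,-13.47),narrow=(.6773,-.1967,-10.1),long=(.4554,-.161,5.3),short=(.4486,.1471,-7.73))
def grasp(k,rad,tilt=0):
    x,y,yaw=P[k]; h,sl={'long':(.092,.5),'short':(.08,-.5)}[k]
    R=tool(yaw,sl,tilt); return np.array([x,y,h])-rad*R.as_matrix()[:,2],R
def seat(k,rad,tilt,dx=0,dz=0,dy=0):
    x,y,yaw=P[k]; R=tool(yaw,0,tilt); o=Ro.from_euler('z',yaw,degrees=True).apply([dx,dy,dz])
    return np.array([x,y,.15])+o-rad*R.as_matrix()[:,2],R
E
python3 - <<'E'
from h import *
from plant import viewer
import numpy as np
c=viewer.capture('wrist'); print({k:c[k] for k in c if k!='img'})
p,R=grasp('long',.113); go('hover',p,R); print(p,R.as_euler('xyz',degrees=True))
p2,_=grasp('long',.033); print(p2)
p3,R3=seat('wide',.033,42,-.13,.025);print(p3,R3.as_euler('xyz',degrees=True))
E
```

```text
{'camera_matrix': array([[297.31863964,   0.        , 256.18346896],
       [  0.        , 297.31863964, 190.42551368],
       [  0.        ,   0.        ,   1.        ]]), 'mount': array([[-1.91239320e-04, -9.60868782e-01, -2.77003877e-01,
         7.57331368e-02],
       [ 9.99999823e-01, -3.39612783e-04,  4.87661171e-04,
         3.39591414e-04],
       [-5.62652453e-04, -2.77003734e-01,  9.60868677e-01,
        -1.39695079e-01],
       [ 0.00000000e+00,  0.00000000e+00,  0.00000000e+00,
         1.00000000e+00]])}
hover travel [0.4674, 0.841, -0.1074] rot [0.3109, 0.0686, -0.156] | mm 484.1 deg 31.9
[ 0.46040418 -0.21494347  0.19116683] [ 151.35211024    0.         -174.7       ]
[ 0.4568614  -0.1767534   0.12096022]
[0.49300214 0.26112524 0.19952378] [180.    42.   166.53]
```

Call:
arm_command(travel=[[0.1, 0.18, -0.02], [0.2, 0.36, -0.04], [0.3, 0.54, -0.06], [0.4, 0.7, -0.08], [0.45, 0.8, -0.1], [0.467, 0.841, -0.107], [0.467, 0.841, -0.107], [0.467, 0.841, -0.107], [0.467, 0.841, -0.107], [0.467, 0.841, -0.107], [0.467, 0.841, -0.107], [0.467, 0.841, -0.107]], delta_rot=[[0.05, 0.011, -0.025], [0.1, 0.022, -0.05], [0.15, 0.033, -0.075], [0.2, 0.044, -0.1], [0.26, 0.056, -0.13], [0.311, 0.0686, -0.156], [0.311, 0.0686, -0.156], [0.311, 0.0686, -0.156], [0.311, 0.0686, -0.156], [0.311, 0.0686, -0.156], [0.311, 0.0686, -0.156], [0.311, 0.0686, -0.156]], grip=0.5, newtons=50)

```text
time_s: 1.65
tcp_pos: [0.46, -0.2161, 0.1921]
eef_rot: [151.4, 0.0, -174.8]
contact_force: [-0.8, -0.3, 0.4]
gripper_width: 0.0436
gripper_force: 0.0
```

```bash
cat > wr.py <<'E'
import sys,cv2,numpy as np
from h import *
from plant import viewer
def snap(name,pts,save=True):
    s,p,R=state(); c=viewer.capture('wrist'); im=c['img'][:,:,::-1].copy()
    f=c['camera_matrix'][0,0]; cc=c['camera_matrix'][:2,2]; M=c['mount']
    im=cv2.resize(im,(800,600),interpolation=cv2.INTER_CUBIC)
    for X in pts:
        t=R.inv().apply(np.array(X)-p); q=M[:3,:3].T@(t-M[:3,3]); th=np.arctan2(np.hypot(q[0],q[1]),q[2])
        uv=cc+f*th*q[:2]/np.hypot(q[0],q[1]); uv=(uv+.5)*1.5625-.5
        cv2.drawMarker(im,tuple(int(round(a)) for a in uv),(0,255,255),cv2.MARKER_CROSS,12,1); print(np.round(uv,1))
    cv2.imwrite(f'pics/{name}.png',im)
E
python3 - <<'E'
from wr import *
x,y,yaw=P['long']; M=Ro.from_euler('z',yaw,degrees=True)*Ro.from_euler('x',.5)
pts=[M.apply(v)+[x,y,.092] for v in([0,.105,0],[0,-.105,0],[0,.009,.042],[0,-.009,.042])]
snap('w1',pts); s,p,R=state(); print(p,s['eef_rot'],s['gripper_width'],s['contact_force'],s['time_s'])
go('hover err',*grasp('long',.113))
E
```

```text
[576.2 302.3]
[225.7 302.8]
[419.5 327.8]
[382.4 327.8]
[ 0.46005902 -0.21594882  0.1920252 ] [ 1.51412531e+02  1.10372248e-02 -1.74779187e+02] 0.04403650572956287 [0.05927187 0.39621621 0.16009151] 1.7
hover err travel [0.0007, 0.002, -0.0017] rot [0.0007, 0.0002, 0.0009] | mm 1.4 deg 0.1
```

View pics/w1.png

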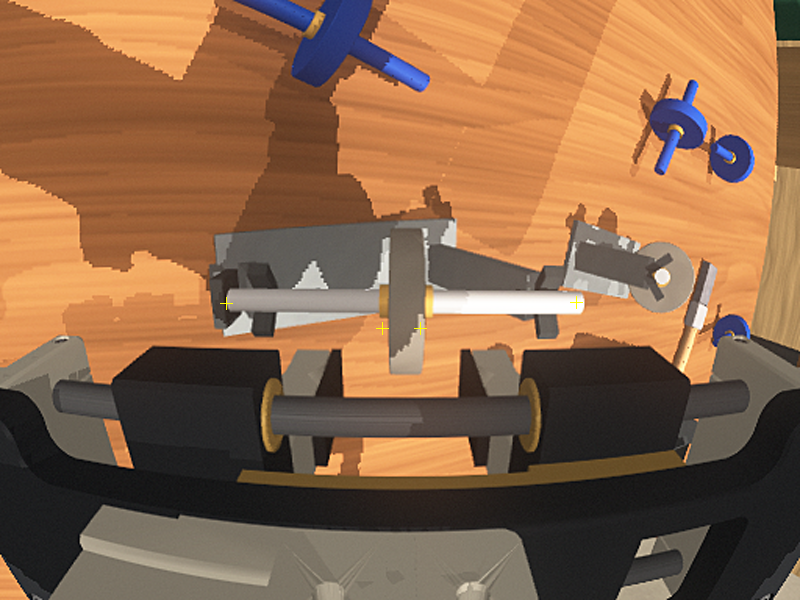

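The wrist view shows the grey wheel centred at about (407,300) between the open fingers, and the axle tips at (228,300) and (584,303). That is about 3 mm further along +axle than my estimate, so I'll add that and descend along the tool axis.

Run:
```python
from h import *
p,R=grasp('long',.034); a=R.as_matrix()[:,1]; print(a)
go('mid',grasp('long',.06)[0]+.003*a,R); go('grasp',p+.003*a,R)
```

```text
[-0.08106282  0.87383063  0.47942554]
mid travel [-0.0045, 0.0579, -0.0919] rot [0.0007, 0.0002, 0.0009] | mm 54.3 deg 0.1
grasp travel [-0.0068, 0.0827, -0.1375] rot [0.0007, 0.0002, 0.0009] | mm 80.3 deg 0.1
```

Call:
arm_command(travel=[[-0.001, 0.014, -0.023], [-0.002, 0.029, -0.046], [-0.003, 0.043, -0.069], [-0.0045, 0.058, -0.092], [-0.005, 0.066, -0.107], [-0.006, 0.0745, -0.122], [-0.0068, 0.0827, -0.1375], [-0.0068, 0.0827, -0.1375], [-0.0068, 0.0827, -0.1375]], delta_rot=[[0, 0, 0.001], [0, 0, 0.001], [0, 0, 0.001], [0, 0, 0.001], [0, 0, 0.001], [0, 0, 0.001], [0, 0, 0.001], [0, 0, 0.001], [0, 0, 0.001]])

```text
time_s: 2.82
tcp_pos: [0.4571, -0.1741, 0.1235]
eef_rot: [151.4, 0.0, -174.6]
contact_force: [-0.9, 0.3, -0.2]
gripper_width: 0.0437
gripper_force: 0.0
```

Call:
arm_command(travel=[[0, 0, 0], [0, 0, 0], [0, 0, 0], [0, 0, 0], [0, 0, 0], [0, 0, 0], [0, 0, 0], [0, 0, 0]], delta_rot=[[0, 0, 0], [0, 0, 0], [0, 0, 0], [0, 0, 0], [0, 0, 0], [0, 0, 0], [0, 0, 0], [0, 0, 0]], grip=0, newtons=50)

```text
time_s: 3.82
tcp_pos: [0.457, -0.1741, 0.1233]
eef_rot: [151.4, 0.0, -174.6]
contact_force: [0.2, -3.4, 1.3]
gripper_width: 0.018
gripper_force: 50.0
```

Run:
```python
from wr import *
x,y,yaw=P['long']; M=Ro.from_euler('z',yaw,degrees=True)*Ro.from_euler('x',.5)
s,p,R=state(); print(s['gripper_width'],s['gripper_force'],s['contact_force'],s['moment'],p,s['eef_rot'])
c=p+.034*R.as_matrix()[:,2]; snap('w2',[c+R.apply([0,k,0]) for k in(.105,-.105)])
go('lift',p+[0,0,.08],R)
go('pre',*seat('wide',.034,42,-.14,.03)); print(seat('wide',.034,42,-.14,.03)[0])
```

```text
0.017950591681026407 49.99225974082947 [ 0.1913473  -3.42092546  1.30315785] [-2.455083   -0.055338   -0.27612791] [ 0.45704755 -0.17409616  0.12333674] [ 1.51433935e+02  2.28051557e-02 -1.74615884e+02]
[635.6 353.3]
[164.  353.5]
lift travel [0.0, -0.0, 0.16] rot [0.0, 0.0, -0.0] | mm 80.0 deg 0.0
pre travel [0.0512, 0.8754, 0.1638] rot [-0.3375, -0.4381, -0.3126] | mm 446.0 deg 57.2
[0.4826265  0.26361047 0.20526692]
```

Call:
arm_command(travel=[[0, 0, 0.01], [0, 0, 0.03], [0, 0, 0.07], [0, 0, 0.12], [0, 0, 0.18], [0, 0, 0.23], [0, 0.03, 0.26], [0, 0.08, 0.28], [0.01, 0.15, 0.28], [0.01, 0.22, 0.28], [0.02, 0.3, 0.28], [0.02, 0.38, 0.28], [0.03, 0.46, 0.28], [0.03, 0.54, 0.28], [0.03, 0.62, 0.28], [0.04, 0.7, 0.27], [0.045, 0.77, 0.25], [0.05, 0.83, 0.22], [0.051, 0.865, 0.18], [0.0512, 0.8754, 0.164]], delta_rot=[[0, 0, 0], [0, 0, 0], [0, 0, 0], [0, 0, 0], [0, 0, 0], [-0.02, -0.026, -0.019], [-0.05, -0.065, -0.046], [-0.085, -0.11, -0.08], [-0.12, -0.156, -0.11], [-0.16, -0.208, -0.15], [-0.2, -0.26, -0.185], [-0.24, -0.31, -0.22], [-0.27, -0.35, -0.25], [-0.3, -0.39, -0.28], [-0.32, -0.415, -0.295], [-0.3375, -0.438, -0.3126], [-0.3375, -0.438, -0.3126], [-0.3375, -0.438, -0.3126], [-0.3375, -0.438, -0.3126], [-0.3375, -0.438, -0.3126]])

```text
time_s: 6.38
tcp_pos: [0.4938, 0.0133, 0.3119]
eef_rot: [179.0, 38.1, 170.4]
contact_force: [0.2, -0.2, -3.2]
gripper_width: 0.0179
gripper_force: 50.0
```

Run:
```python
from wr import *
s,p,R=state(); print(s['gripper_width'],s['gripper_force'],s['contact_force'],p,s['eef_rot'],s['time_s'])
c=p+.034*R.as_matrix()[:,2]
x,y,yaw=P['wide']; M=Ro.from_euler('z',yaw,degrees=True)
snap('w3',[c+R.apply([0,k,0]) for k in(.105,-.105)]+[M.apply([sx*.017,sy*.085,.157])+[x,y,0] for sx in(-1,1) for sy in(-1,1)])
go('pre',*seat('wide',.034,42,-.14,.03))
```

```text
0.01791469837700728 49.997339844703674 [ 0.19504259 -0.1643453  -3.16813434] [0.49378456 0.0132883  0.31188798] [179.03180102  38.06739359 170.37728753] 6.375
[636.2 351.9]
[165.3 352. ]
[600.7 241. ]
[754.5 257.6]
[584.3 270. ]
[734.8 280.7]
pre travel [-0.0224, 0.5004, -0.2131] rot [-0.0167, -0.0413, -0.0498] | mm 272.2 deg 6.0
```

View pics/w3.png

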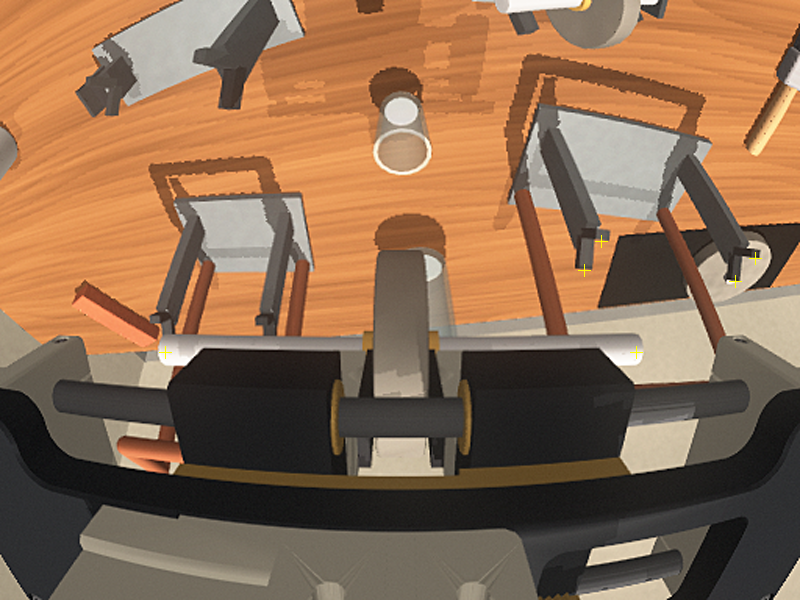

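The wheel is held square, with its axle tips at (162,350) and (640,348). The predicted lip marks sit on the wide rest's notches at about (595,255) and (745,268). The arm lagged behind the rows, so I'll check where the commanded pose stands.

Call:
arm_command(travel=[[0, 0, 0], [0, 0, 0]], delta_rot=[[0, 0, 0], [0, 0, 0]])

```text
time_s: 6.68
tcp_pos: [0.4938, 0.0138, 0.3123]
eef_rot: [179.0, 38.1, 170.4]
contact_force: [-0.3, -0.2, -3.6]
gripper_width: 0.0178
gripper_force: 50.0
```

Run:
```python
from h import *
go('pre',*seat('wide',.035,42,-.14,.035))
```

```text
pre travel [-0.0237, 0.4999, -0.2027] rot [-0.0168, -0.0407, -0.0505] | mm 270.0 deg 6.0
```

Call:
arm_command(travel=[[0, 0.04, -0.01], [0, 0.09, -0.03], [-0.005, 0.15, -0.05], [-0.01, 0.21, -0.08], [-0.012, 0.27, -0.11], [-0.015, 0.33, -0.14], [-0.018, 0.39, -0.16], [-0.02, 0.44, -0.18], [-0.022, 0.48, -0.195], [-0.0237, 0.5, -0.2027], [-0.0237, 0.5, -0.2027], [-0.0237, 0.5, -0.2027], [-0.0237, 0.5, -0.2027], [-0.0237, 0.5, -0.2027], [-0.0237, 0.5, -0.2027], [-0.0237, 0.5, -0.2027], [-0.0237, 0.5, -0.2027], [-0.0237, 0.5, -0.2027]], delta_rot=[[-0.002, -0.005, -0.006], [-0.004, -0.01, -0.012], [-0.007, -0.016, -0.02], [-0.01, -0.024, -0.03], [-0.012, -0.03, -0.037], [-0.014, -0.035, -0.043], [-0.0168, -0.0407, -0.0505], [-0.0168, -0.0407, -0.0505], [-0.0168, -0.0407, -0.0505], [-0.0168, -0.0407, -0.0505], [-0.0168, -0.0407, -0.0505], [-0.0168, -0.0407, -0.0505], [-0.0168, -0.0407, -0.0505], [-0.0168, -0.0407, -0.0505], [-0.0168, -0.0407, -0.0505], [-0.0168, -0.0407, -0.0505], [-0.0168, -0.0407, -0.0505], [-0.0168, -0.0407, -0.0505]])

```text
time_s: 8.93
tcp_pos: [0.4942, 0.0136, 0.313]
eef_rot: [179.0, 38.2, 170.5]
contact_force: [-0.2, 0.3, -2.9]
gripper_width: 0.0179
gripper_force: 50.0
```

Run:
```python
from h import *
go('pre',*seat('wide',.035,42,-.14,.035))
go('over',*seat('wide',.035,42,0,.028))
go('near',*seat('wide',.035,42,0,.008))
```

```text
pre travel [-0.0244, 0.5003, -0.2039] rot [-0.0165, -0.0398, -0.0507] | mm 270.4 deg 6.0
over travel [0.2479, 0.4351, -0.2179] rot [-0.0165, -0.0398, -0.0507] | mm 273.1 deg 6.0
near travel [0.2479, 0.4351, -0.2579] rot [-0.0165, -0.0398, -0.0507] | mm 281.6 deg 6.0
```

Run:
```python
from h import *
s=r.get_state(); print(np.round(s['joints'],1),s['contact_force'])
```

```text
[  34.8  -20.1  -58.2   51.2  -32.6 -173.6] [-0.15273252  0.28592194 -2.9409223 ]
```

Run:
```python
from h import *
import itertools
E=lambda s,a:Ro.from_euler(s,a,degrees=True)
D=[([-53.852,20.546,.682,0,-70.136,-16.507],Ro.from_euler('xyz',[179.904,-.0097,-160.365],degrees=True))]
s,p,R=state(); D.append((s['joints'],R)); print(np.round(s['joints'],3).tolist(),p.tolist())
for s4,s6 in itertools.product((1,-1),(1,-1)):
    def f(q): return E('z',q[0])*E('y',q[1]-q[2])*E('x',s4*q[3])*E('y',-q[4])*E('x',s6*q[5])
    K=f(D[0][0]).inv()*D[0][1]
    print(s4,s6,(f(D[1][0])*K*D[1][1].inv()).magnitude()*57.3,K.as_matrix().round(3).tolist())
```

```text
[34.815, -20.072, -58.218, 51.217, -32.608, -173.6] [0.49416256692709204, 0.013603862752814786, 0.312966369491182]
1 1 142.51462076420214 [[-0.0, -0.002, 1.0], [-0.838, 0.545, 0.001], [-0.545, -0.838, -0.001]]
1 -1 102.45755945046652 [[-0.0, -0.002, 1.0], [-1.0, 0.0, -0.0], [-0.0, -1.0, -0.002]]
-1 1 45.82324684707019 [[-0.0, -0.002, 1.0], [-0.838, 0.545, 0.001], [-0.545, -0.838, -0.001]]
-1 -1 0.09668280323617713 [[-0.0, -0.002, 1.0], [-1.0, 0.0, -0.0], [-0.0, -1.0, -0.002]]
```

Call:
arm_command(travel=[[0, 0, 0], [0, 0, 0], [0, 0, 0], [0, 0, 0], [0, 0, 0.02], [0, 0, 0.02]], delta_rot=[[0, 0.08, 0], [0, 0.16, 0], [0, 0.24, 0], [0, 0.3, 0], [0, 0.3, 0], [0, 0.3, 0]])

```text
time_s: 9.68
tcp_pos: [0.4945, 0.0135, 0.3236]
eef_rot: [-176.6, 11.6, 172.3]
contact_force: [0.1, 0.9, -3.3]
gripper_width: 0.0177
gripper_force: 50.0
```

Run:
```python
from h import *
s,p,R=state(); print(np.round(s['joints'],3).tolist(),p.tolist(),s['eef_rot'],s['contact_force'])
```

```text
[32.007, -6.132, -25.967, 11.191, -63.788, -134.411] [0.49445627274793824, 0.013451545363969758, 0.32361063044334215] [-176.59310248   11.62217562  172.33806208] [ 0.12042054  0.88891201 -3.32762498]
```

```bash
cat > kin.py <<'E'
from h import *
from scipy.optimize import least_squares
E=lambda s,a:Ro.from_euler(s,a,degrees=True)
K=Ro.from_matrix([[0,0,1],[-1,0,0],[0,-1,0]])
D=[([-53.852,20.546,.682,0,-70.136,-16.507],[.22671,-.6353,.2446]),
([34.815,-20.072,-58.218,51.217,-32.608,-173.6],[0.49416,0.01360,0.31297]),
([32.007,-6.132,-25.967,11.191,-63.788,-134.411],[0.494456,0.013452,0.32361])]
def parts(q):
    A=E('z',q[0]); B=E('y',q[1]); F=E('y',q[1]-q[2]); W=E('x',-q[3])*E('y',-q[4]); return A,B,F,W
def basis(q):
    A,B,F,W=parts(q); T=A*F*W
    return np.column_stack([A.apply([1,0,0]),A.apply([0,1,0]),[0,0,1],(A*B).apply([0,0,1]),(A*F).apply([1,0,0]),(A*F).apply([0,0,1]),T.apply([1,0,0])])
def params():
    M=np.vstack([basis(q) for q,_ in D]); b=np.hstack([p for _,p in D])
    # weak ridge toward plausible values
    g=np.array([0.05,-.19,.4,.45,.45,.0,.25]); w=1e-3
    x=np.linalg.lstsq(np.vstack([M,w*np.eye(7)]),np.hstack([b,w*g]),rcond=None)[0]
    return x,M@x-b
X,res=params()
def fk(q):
    A,B,F,W=parts(q); return basis(q)@X, A*F*W*E('x',-q[5])*K
lo=np.array([-176.03,-82.01,-58.28,-173.87,-174.79,-173.66]); hi=np.array([176.03,121.73,71.71,95.51,-.11,173.66])
def ik(p,R,n=40,seed=None):
    rng=np.random.default_rng(0); best=[]
    starts=([seed] if seed is not None else [])+[rng.uniform(lo*.8,hi*.8) for _ in range(n)]
    for q0 in starts:
        def f(q):
            a,b=fk(q); return np.hstack([(a-p)*10,(b*R.inv()).as_rotvec()])
        s=least_squares(f,np.clip(q0,lo+.1,hi-.1),bounds=(lo,hi),x_scale=50,max_nfev=80)
        if s.cost<1e-6 and not any(np.abs(s.x-b).max()<1 for b in best): best.append(s.x)
    return best
E
python3 - <<'E'
from kin import *
print(X.round(4),(res*1e3).round(2),np.linalg.svd(np.vstack([basis(q) for q,_ in D]))[1].round(3))
fl=E('z',180)
for k in('wide','narrow'):
  for t in(30,36,42):
    for dx,dz in((-.12,.03),(0,.0)):
      p,R=seat(k,.035,t,dx,dz)
      for nm,RR in(('n',R),('flip',R*fl)):
        print(k,t,dx,nm,[b.round(0).tolist() for b in ik(p,RR,12)])
E
```

```text
[ 0.499  -0.2    -0.2139  0.5417 -0.0929  0.1406  0.1909] [ -5.08  -7.1   21.73   5.23  -7.54  -0.04 -11.57  13.37 -21.7 ] [3.384 2.45  1.756 0.579 0.309 0.161 0.082]
wide 30 -0.12 n [[58.0, 12.0, 48.0, 31.0, -112.0, -146.0]]
wide 30 -0.12 flip [[58.0, 12.0, 48.0, 31.0, -112.0, 34.0]]
wide 30 0 n [[45.0, 23.0, 58.0, 27.0, -107.0, -137.0]]
wide 30 0 flip [[45.0, 23.0, 58.0, 27.0, -107.0, 43.0]]
wide 36 -0.12 n [[60.0, 11.0, 52.0, 38.0, -114.0, -142.0]]
wide 36 -0.12 flip [[60.0, 11.0, 52.0, 38.0, -114.0, 38.0]]
wide 36 0 n [[47.0, 22.0, 63.0, 33.0, -109.0, -133.0]]
wide 36 0 flip [[47.0, 22.0, 63.0, 33.0, -109.0, 47.0]]
wide 42 -0.12 n [[62.0, 10.0, 57.0, 46.0, -115.0, -137.0]]
wide 42 -0.12 flip [[62.0, 10.0, 57.0, 46.0, -115.0, 43.0]]
wide 42 0 n [[49.0, 20.0, 69.0, 39.0, -110.0, -129.0]]
wide 42 0 flip [[49.0, 20.0, 69.0, 39.0, -110.0, 51.0]]
narrow 30 -0.12 n [[6.0, 10.0, 47.0, 8.0, -98.0, -103.0]]
narrow 30 -0.12 flip [[6.0, 10.0, 47.0, 8.0, -98.0, 77.0]]
narrow 30 0 n [[2.0, 23.0, 58.0, 6.0, -95.0, -100.0]]
narrow 30 0 flip [[2.0, 23.0, 58.0, 6.0, -95.0, 80.0]]
narrow 36 -0.12 n [[7.0, 8.0, 51.0, 10.0, -98.0, -102.0]]
narrow 36 -0.12 flip [[7.0, 8.0, 51.0, 10.0, -98.0, 78.0]]
narrow 36 0 n [[3.0, 22.0, 63.0, 8.0, -96.0, -100.0]]
narrow 36 0 flip [[3.0, 22.0, 63.0, 8.0, -96.0, 80.0]]
narrow 42 -0.12 n [[7.0, 6.0, 55.0, 12.0, -98.0, -101.0]]
narrow 42 -0.12 flip [[7.0, 6.0, 55.0, 12.0, -98.0, 79.0]]
narrow 42 0 n [[3.0, 20.0, 69.0, 9.0, -97.0, -99.0]]
narrow 42 0 flip [[3.0, 20.0, 69.0, 9.0, -97.0, 81.0]]
```

Call:
arm_command(travel=[[0, 0.06, 0], [0, 0.12, 0], [0, 0.2, 0], [0, 0.28, 0], [0, 0.3, 0], [0, 0.3, 0]], delta_rot=[[0, 0, 0], [0, 0, 0], [0, 0, 0], [0, 0, 0], [0, 0, 0], [0, 0, 0]])

```text
time_s: 10.42
tcp_pos: [0.4935, 0.1636, 0.3229]
eef_rot: [-176.6, 11.5, 172.5]
contact_force: [-0.1, -0.9, -3.5]
gripper_width: 0.0175
gripper_force: 50.0
```

```bash
cat > log.py <<'E'
from h import *
s,p,R=state(); open('log.txt','a').write(repr((list(map(float,s['joints'])),p.tolist(),list(map(float,s['eef_rot']))))+'\n')
print(np.round(s['joints'],2).tolist(),p.round(4),np.round(s['eef_rot'],1),s['contact_force'].round(1),s['time_s'])
E
python3 log.py
```

```text
[48.15, -1.86, -22.7, 12.54, -65.99, -150.84] [0.4935 0.1636 0.3229] [-176.6   11.5  172.5] [-0.1 -0.9 -3.5] 10.425
```

Call:
arm_command(travel=[[0.03, 0, 0.08], [0.06, 0, 0.16], [0.06, 0, 0.24], [0.06, 0, 0.24]], delta_rot=[[0, -0.05, 0], [0, -0.12, 0], [0, -0.12, 0], [0, -0.12, 0]])

```text
time_s: 10.92
tcp_pos: [0.5245, 0.1627, 0.4467]
eef_rot: [-178.4, 22.4, 171.8]
contact_force: [-1.0, 0.2, -4.4]
gripper_width: 0.0177
gripper_force: 50.0
```

```bash
python3 log.py
```

```text
[50.47, -6.86, -17.54, 21.25, -69.95, -154.72] [0.5245 0.1627 0.4467] [-178.4   22.4  171.8] [-1.   0.2 -4.4] 10.925
```

Call:
arm_command(travel=[[0.06, 0, -0.04], [0.06, 0, -0.12], [0.06, 0, -0.16], [0.06, 0, -0.2], [0.06, 0, -0.2]], delta_rot=[[-0.06, 0.02, 0], [-0.14, 0.04, 0], [-0.14, 0.04, 0], [-0.14, 0.04, 0], [-0.14, 0.04, 0]])

```text
time_s: 11.55
tcp_pos: [0.5532, 0.162, 0.3407]
eef_rot: [-164.1, 19.6, 176.9]
contact_force: [-0.3, 0.0, -3.3]
gripper_width: 0.0178
gripper_force: 50.0
```

```bash
python3 log.py
```

```text
[50.29, 3.33, -23.84, 27.32, -67.05, -157.93] [0.5532 0.162  0.3407] [-164.1   19.6  176.9] [-0.3  0.  -3.3] 11.55
```

```bash
python3 - <<'E'
import re
s=open('kin.py').read()
s=s.replace("def parts","D+=[eval(l)[:2] for l in open('log.txt')]\ndef parts",1)
s=s.replace("T.apply([1,0,0])])","T.apply([1,0,0]),(A*B).apply([1,0,0])])").replace(".0,.25])",".0,.25,0])").replace("np.eye(7)","np.eye(8)")
open('kin.py','w').write(s)
E
python3 - <<'E'
from kin import *
print(X.round(4),(res*1e3).round(2).reshape(-1,3),np.linalg.svd(np.vstack([basis(q) for q,_ in D]))[1].round(3))
E
```

```text
[ 0.0059 -0.1856  0.1055  0.5244  0.2988  0.122   0.3093  0.1337] [[ -0.51  10.95   8.99]
 [ 16.21 -43.04  -0.6 ]
 [  6.76  17.42  28.6 ]
 [  0.42  17.66  16.35]
 [-16.09  -3.67 -25.82]
 [ -1.22   7.62 -27.52]] [4.816 4.205 2.507 0.616 0.529 0.33  0.186 0.178]
```

```bash
sed -i "s/(A\*B).apply(\[1,0,0\])\])/(A*B).apply([1,0,0]),(A*F*E('x',-q[3])).apply([0,1,0]),(A*F*E('x',-q[3])).apply([0,0,1]),T.apply([0,0,1])])/; s/\.0,\.25,0\])/.0,.25,0,0,0,0])/; s/np.eye(8)/np.eye(11)/" kin.py
python3 - <<'E'
from kin import *
print(X.round(4),(res*1e3).round(2).reshape(-1,3))
M=np.vstack([basis(q) for q,_ in D]);b=np.hstack([p for _,p in D]);print(np.linalg.svd(M)[1].round(3))
nm=['a1','d','h','L2','L3','a3','Lt','L2x','w4y','w4z','t5z']
for sub in([0,1,2,3,4,6,8],[1,2,3,4,6,8],[1,2,3,4,5,6,8,10],[1,2,3,4,5,6,8],[0,1,2,3,4,5,6,8,10]):
    x,*_=np.linalg.lstsq(M[:,sub],b,rcond=None); print([nm[i] for i in sub],x.round(3),np.abs(M[:,sub]@x-b).max().round(5))
E
```

```text
[-1.600e-03  2.000e-04  1.995e-01  6.015e-01  4.644e-01 -1.200e-03
  3.595e-01  2.000e-03 -1.921e-01  1.200e-03 -1.400e-03] [[-0.04 -0.21  0.11]
 [ 0.12 -0.01  0.11]
 [-0.03 -0.02 -0.03]
 [-0.06 -0.04 -0.12]
 [-0.06  0.07  0.09]
 [-0.18 -0.05 -0.18]]
[5.346 4.854 3.498 0.754 0.711 0.618 0.255 0.225 0.184 0.142 0.089]
['a1', 'd', 'h', 'L2', 'L3', 'Lt', 'w4y'] [-0.001  0.001  0.199  0.602  0.464  0.359 -0.193] 0.00054
['d', 'h', 'L2', 'L3', 'Lt', 'w4y'] [ 0.001  0.199  0.602  0.463  0.359 -0.192] 0.00061
['d', 'h', 'L2', 'L3', 'a3', 'Lt', 'w4y', 't5z'] [ 0.001  0.2    0.602  0.465 -0.001  0.359 -0.193 -0.001] 0.00047
['d', 'h', 'L2', 'L3', 'a3', 'Lt', 'w4y'] [ 0.001  0.199  0.602  0.464 -0.001  0.359 -0.193] 0.00056
['a1', 'd', 'h', 'L2', 'L3', 'a3', 'Lt', 'w4y', 't5z'] [-0.001  0.001  0.2    0.602  0.465 -0.001  0.359 -0.193 -0.001] 0.00045
```

Run:
```python
from kin import *
fl=E('z',180)
for k in('wide','narrow'):
  for t in(30,35,40):
    for dx,dz in((-.12,.03),(0,0)):
      p,R=seat(k,.035,t,dx,dz)
      for nm,RR in(('n',R),('flip',R*fl)):
        print(k,t,dx,nm,[b.round(0).tolist() for b in ik(p,RR,15)])
for t in(0,10):
  p,R=grasp('short',.034,t)
  for nm,RR in(('n',R),('flip',R*fl)): print('short grasp',t,nm,[b.round(0).tolist() for b in ik(p,RR,15)])
```

```text
wide 30 -0.12 n [[58.0, 3.0, -49.0, 50.0, -39.0, 158.0]]
wide 30 -0.12 flip [[58.0, 3.0, -49.0, 50.0, -39.0, -22.0]]
wide 30 0 n [[42.0, 12.0, -45.0, 60.0, -28.0, 162.0]]
wide 30 0 flip [[42.0, 12.0, -45.0, 60.0, -28.0, -18.0]]
wide 35 -0.12 n [[57.0, 3.0, -54.0, 62.0, -38.0, 147.0]]
wide 35 -0.12 flip [[57.0, 3.0, -54.0, 62.0, -38.0, -33.0]]
wide 35 0 n [[37.0, 11.0, -50.0, 81.0, -27.0, 146.0]]
wide 35 0 flip [[37.0, 11.0, -50.0, 81.0, -27.0, -34.0]]
wide 40 -0.12 n [[55.0, 3.0, -58.0, 74.0, -39.0, 136.0]]
wide 40 -0.12 flip [[55.0, 3.0, -58.0, 74.0, -39.0, -44.0]]
wide 40 0 n []
wide 40 0 flip []
narrow 30 -0.12 n [[5.0, -3.0, -50.0, 28.0, -16.0, -130.0]]
narrow 30 -0.12 flip [[5.0, -3.0, -50.0, 28.0, -16.0, 50.0]]
narrow 30 0 n [[1.0, 11.0, -39.0, 28.0, -12.0, -127.0]]
narrow 30 0 flip [[1.0, 11.0, -39.0, 28.0, -12.0, 53.0]]
narrow 35 -0.12 n []
narrow 35 -0.12 flip []
narrow 35 0 n []
narrow 35 0 flip []
narrow 40 -0.12 n []
narrow 40 -0.12 flip []
narrow 40 0 n []
narrow 40 0 flip []
short grasp 0 n [[54.0, 22.0, -30.0, 15.0, -65.0, -161.0]]
short grasp 0 flip [[54.0, 22.0, -30.0, 15.0, -65.0, 19.0]]
short grasp 10 n [[59.0, 18.0, -40.0, 24.0, -58.0, -172.0]]
short grasp 10 flip [[59.0, 18.0, -40.0, 24.0, -58.0, 8.0]]
```

```bash
cat > plan.py <<'E'
from kin import *
from scipy.spatial.transform import Slerp
def track(wps,q=None,n=8):
    """follow waypoints (name,p,R); check continuity and limits; print the moves"""
    s,p0,R0=state(); q=np.array(s['joints'] if q is None else q)
    for nm,p,R in wps:
        sl=Slerp([0,1],Ro.concatenate([R0,R])); step=0; mg=999; err=0
        for a in np.linspace(0,1,n+1)[1:]:
            pp,RR=p0+a*(p-p0),sl(a)
            f=lambda v:np.hstack([(fk(v)[0]-pp)*10,(fk(v)[1]*RR.inv()).as_rotvec()])
            o=least_squares(f,np.clip(q,lo+.01,hi-.01),bounds=(lo,hi),x_scale=50,max_nfev=60)
            step=max(step,np.abs(o.x-q).max()); q=o.x; mg=min(mg,np.minimum(q-lo,hi-q).min()); err=max(err,np.sqrt(2*o.cost))
        rv=(R*R0.inv()).as_rotvec(degrees=True)
        print(nm,'T',np.round((p-p0)/.5,4).tolist(),'W',np.round(rv/90,4).tolist(),'| q',q.round(0).astype(int).tolist(),'step %.0f margin %.1f err %.4f'%(step,mg,err))
        p0,R0=p,R
    return q
E
python3 - <<'E'
from plan import *
T=33; Z=lambda a:E('z',a); y=P['wide'][2]
a=np.array([.50,.18,.42])
R1=tool(y,0,20)
w=[('up',a,R1),('spin1',a,R1*Z(-90)),('spin2',a,R1*Z(-180))]
fl=Z(180)
for nm,dx,dz,t in(('pre',-.12,.07,28),('via',-.035,.035,T),('via2',-.012,.022,T),('near',0,.006,T),('seat',0,0,T)):
    p,R=seat('wide',.035,t,dx,dz); w.append((nm,p,R*fl))
track(w)
E
```

```text
up T [-0.1064, 0.0361, 0.1586] W [0.1635, -0.0278, -0.0547] | q [53, -7, -19, 20, -70, -162] step 1 margin 11.4 err 0.0000
spin1 T [0.0, 0.0, 0.0] W [-0.3326, 0.0797, 0.9397] | q [53, -7, -19, 20, -70, -72] step 11 margin 22.6 err 0.0000
spin2 T [0.0, 0.0, 0.0] W [-0.3326, 0.0797, 0.9397] | q [53, -7, -19, 20, -70, 18] step 11 margin 38.8 err 0.0000
pre T [0.0164, 0.155, -0.3382] W [-0.0207, -0.0864, 0.0] | q [60, 1, -43, 40, -45, -11] step 5 margin 15.6 err 0.0000
via T [0.1602, -0.0384, -0.0731] W [-0.0129, -0.054, 0.0] | q [47, 7, -47, 60, -33, -22] step 3 margin 11.0 err 0.0000
via2 T [0.0447, -0.0107, -0.026] W [0.0, 0.0, 0.0] | q [43, 9, -47, 65, -30, -23] step 1 margin 11.0 err 0.0000
near T [0.0233, -0.0056, -0.032] W [0.0, 0.0, 0.0] | q [40, 11, -48, 70, -28, -26] step 1 margin 10.5 err 0.0000
seat T [0.0, 0.0, -0.012] W [0.0, 0.0, 0.0] | q [39, 11, -48, 72, -27, -28] step 0 margin 9.9 err 0.0000
```

Call:
arm_command(travel=[[-0.02, 0.007, 0.03], [-0.05, 0.018, 0.08], [-0.08, 0.028, 0.13], [-0.1064, 0.0361, 0.1586], [-0.1064, 0.0361, 0.1586]], delta_rot=[[0.04, -0.007, -0.014], [0.08, -0.014, -0.027], [0.12, -0.02, -0.04], [0.1635, -0.0278, -0.0547], [0.1635, -0.0278, -0.0547]])

```text
time_s: 12.18
tcp_pos: [0.5006, 0.1809, 0.4253]
eef_rot: [179.5, 20.3, 166.4]
contact_force: [0.6, 1.0, -3.7]
gripper_width: 0.0179
gripper_force: 50.0
```

Call:
arm_command(travel=[[0, 0, 0], [0, 0, 0], [0, 0, 0], [0, 0, 0], [0, 0, 0], [0, 0, 0], [0, 0, 0], [0, 0, 0], [0, 0, 0], [0, 0, 0], [0, 0, 0], [0, 0, 0], [0, 0, 0]], delta_rot=[[-0.017, 0.004, 0.047], [-0.043, 0.01, 0.122], [-0.073, 0.018, 0.207], [-0.107, 0.026, 0.301], [-0.14, 0.033, 0.395], [-0.173, 0.041, 0.489], [-0.206, 0.049, 0.583], [-0.24, 0.057, 0.677], [-0.273, 0.065, 0.771], [-0.3, 0.072, 0.85], [-0.32, 0.077, 0.9], [-0.3326, 0.0797, 0.9397], [-0.3326, 0.0797, 0.9397]])

```text
time_s: 13.8
tcp_pos: [0.5011, 0.1812, 0.4217]
eef_rot: [-160.2, 0.1, -103.5]
contact_force: [0.2, -0.4, -2.6]
gripper_width: 0.0179
gripper_force: 50.0
```

Call:
arm_command(travel=[[0, 0, 0], [0, 0, 0], [0, 0, 0], [0, 0, 0], [0, 0, 0], [0, 0, 0], [0, 0, 0], [0, 0, 0], [0, 0, 0], [0, 0, 0], [0, 0, 0], [0, 0, 0], [0, 0, 0]], delta_rot=[[-0.017, 0.004, 0.047], [-0.043, 0.01, 0.122], [-0.073, 0.018, 0.207], [-0.107, 0.026, 0.301], [-0.14, 0.033, 0.395], [-0.173, 0.041, 0.489], [-0.206, 0.049, 0.583], [-0.24, 0.057, 0.677], [-0.273, 0.065, 0.771], [-0.3, 0.072, 0.85], [-0.32, 0.077, 0.9], [-0.3326, 0.0797, 0.9397], [-0.3326, 0.0797, 0.9397]])

```text
time_s: 15.42
tcp_pos: [0.501, 0.1814, 0.422]
eef_rot: [179.8, -19.8, -13.6]
contact_force: [-0.8, 0.5, -3.1]
gripper_width: 0.0178
gripper_force: 50.0
```

```bash
python3 log.py
python3 - <<'E'
from plan import *
T=33; fl=E('z',180); w=[]
for nm,dx,dz,t in(('pre',-.12,.07,28),('via',-.035,.035,T),('via2',-.012,.022,T),('near',0,.006,T)):
    p,R=seat('wide',.035,t,dx,dz); w.append((nm,p,R*fl))
track(w)
E
```

```text
[53.31, -6.53, -18.84, 19.36, -70.87, 17.75] [0.501  0.1814 0.422 ] [179.8 -19.8 -13.6] [-0.8  0.5 -3.1] 15.425
pre T [0.0144, 0.1522, -0.3421] W [-0.0195, -0.0888, 0.0023] | q [60, 1, -43, 40, -45, -11] step 5 margin 15.6 err 0.0000
via T [0.1602, -0.0384, -0.0731] W [-0.0129, -0.054, 0.0] | q [47, 7, -47, 60, -33, -22] step 3 margin 11.0 err 0.0000
via2 T [0.0447, -0.0107, -0.026] W [0.0, 0.0, 0.0] | q [43, 9, -47, 65, -30, -23] step 1 margin 11.0 err 0.0000
near T [0.0233, -0.0056, -0.032] W [0.0, 0.0, 0.0] | q [40, 11, -48, 70, -28, -26] step 1 margin 10.5 err 0.0000
```

Call:
arm_command(travel=[[0.001, 0.01, -0.02], [0.003, 0.03, -0.07], [0.006, 0.06, -0.13], [0.008, 0.09, -0.2], [0.011, 0.12, -0.26], [0.013, 0.14, -0.31], [0.0144, 0.1522, -0.335], [0.0144, 0.1522, -0.3421], [0.0144, 0.1522, -0.3421], [0.0144, 0.1522, -0.3421]], delta_rot=[[-0.002, -0.01, 0], [-0.004, -0.02, 0], [-0.007, -0.035, 0.001], [-0.011, -0.05, 0.001], [-0.014, -0.065, 0.0015], [-0.017, -0.08, 0.002], [-0.0195, -0.0888, 0.0023], [-0.0195, -0.0888, 0.0023], [-0.0195, -0.0888, 0.0023], [-0.0195, -0.0888, 0.0023]])

```text
time_s: 16.68
tcp_pos: [0.5084, 0.258, 0.252]
eef_rot: [-179.9, -28.0, -13.4]
contact_force: [0.2, -0.1, -3.3]
gripper_width: 0.0176
gripper_force: 50.0
```

```bash
python3 log.py
python3 - <<'E'
from wr import *
s,p,R=state(); x,y,yaw=P['wide']; M=Ro.from_euler('z',yaw,degrees=True)
c=p+.035*R.as_matrix()[:,2]
snap('w4',[c+R.apply([0,k,0]) for k in(.105,-.105)]+[M.apply([sx*.017,sy*.085,.157])+[x,y,0] for sx in(-1,1) for sy in(-1,1)]+[M.apply([0,k,.275])+[x,y,0] for k in(-.093,.093)])
from plan import *
T=33; fl=E('z',180); w=[]
for nm,dx,dz,t in(('pre',-.12,.07,28),('via',-.035,.035,T),('via2',-.012,.022,T),('near',0,.006,T)):
    p,R=seat('wide',.035,t,dx,dz); w.append((nm,p,R*fl))
track(w)
E
```

```text
[59.75, 0.92, -42.7, 39.55, -44.87, -11.39] [0.5084 0.258  0.252 ] [-179.9  -28.   -13.4] [ 0.2 -0.1 -3.3] 16.675
[635.2 348.7]
[165.5 348.8]
[539.8 192.7]
[263.8 192.5]
[534.  145.4]
[269.6 145.2]
[622.6  47. ]
[181.1  46.8]
pre T [-0.0003, -0.001, -0.0022] W [-0.001, 0.0006, -0.0009] | q [60, 1, -43, 40, -45, -11] step 0 margin 15.5 err 0.0000
via T [0.1602, -0.0384, -0.0731] W [-0.0129, -0.054, 0.0] | q [47, 7, -47, 61, -33, -22] step 3 margin 10.9 err 0.0000
via2 T [0.0447, -0.0107, -0.026] W [0.0, 0.0, 0.0] | q [43, 9, -47, 65, -30, -23] step 1 margin 11.0 err 0.0000
near T [0.0233, -0.0056, -0.032] W [0.0, 0.0, 0.0] | q [40, 11, -48, 70, -28, -26] step 1 margin 10.4 err 0.0000
```

View pics/w4.png

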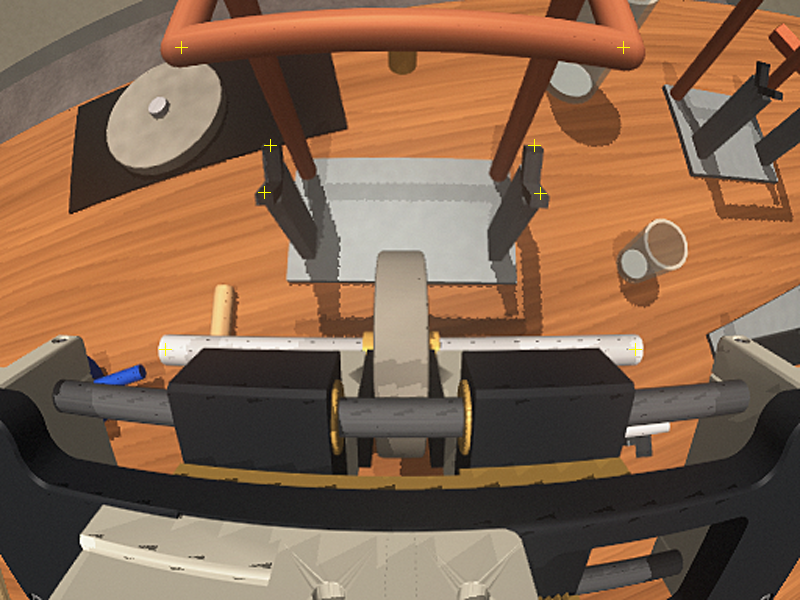

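The view from the front of the rest shows the lip marks on the notches at (264,193) and (540,193). The wheel at x=401 is centred between the posts and the pipe lies symmetric ahead, so I'll go in.

Call:
arm_command(travel=[[0.015, -0.004, -0.007], [0.04, -0.01, -0.019], [0.07, -0.017, -0.033], [0.1, -0.025, -0.047], [0.13, -0.032, -0.061], [0.16, -0.0394, -0.0753], [0.175, -0.043, -0.084], [0.19, -0.0465, -0.093], [0.2046, -0.0501, -0.1013], [0.212, -0.052, -0.11], [0.22, -0.054, -0.12], [0.2255, -0.055, -0.129], [0.2279, -0.0557, -0.1333], [0.2279, -0.0557, -0.1333], [0.2279, -0.0557, -0.1333]], delta_rot=[[-0.001, -0.004, 0], [-0.003, -0.012, 0], [-0.006, -0.022, 0], [-0.009, -0.033, 0], [-0.012, -0.044, 0], [-0.0139, -0.0534, 0], [-0.0139, -0.0534, 0], [-0.0139, -0.0534, 0], [-0.0139, -0.0534, 0], [-0.0139, -0.0534, 0], [-0.0139, -0.0534, 0], [-0.0139, -0.0534, 0], [-0.0139, -0.0534, 0], [-0.0139, -0.0534, 0], [-0.0139, -0.0534, 0]])

```text
time_s: 18.6
tcp_pos: [0.6221, 0.23, 0.1848]
eef_rot: [179.9, -33.0, -13.3]
contact_force: [-0.4, 0.9, -3.3]
gripper_width: 0.0178
gripper_force: 50.0
```

Call:
arm_command(travel=[[0, 0, -0.003], [0, 0, -0.006], [0, 0, -0.008], [0, 0, -0.008]], delta_rot=[[0, 0, 0], [0, 0, 0], [0, 0, 0], [0, 0, 0]])

```text
time_s: 19.1
tcp_pos: [0.6222, 0.23, 0.1806]
eef_rot: [179.9, -33.0, -13.3]
contact_force: [-1.2, -0.6, -2.7]
gripper_width: 0.0174
gripper_force: 50.0
```

Run:
```python
from plan import *
p,R=seat('wide',.035,33); track([('seat',p,R*E('z',180))]); s=r.get_state(); print(s['contact_force'],s['moment'])
```

```text
seat T [0.0004, 0.0004, -0.0026] W [0.001, -0.0004, -0.0012] | q [39, 11, -48, 72, -27, -28] step 0 margin 9.9 err 0.0000
[-1.21809721 -0.63944548 -2.66570367] [ 0.48904217  2.74490187 -0.07288038]
```

Now I'll step down about 1 mm at a time, watching the force.

Call:
arm_command(travel=[[0, 0, -0.001], [0, 0, -0.002], [0, 0, -0.002]], delta_rot=[[0, 0, 0], [0, 0, 0], [0, 0, 0]])

```text
time_s: 19.48
tcp_pos: [0.6223, 0.2301, 0.1802]
eef_rot: [179.9, -33.0, -13.3]
contact_force: [-3.2, 0.9, 1.7]
gripper_width: 0.0177
gripper_force: 50.0
```

Call:
arm_command(travel=[[0, 0, -0.001], [0, 0, -0.002], [0, 0, -0.002]], delta_rot=[[0, 0, 0], [0, 0, 0], [0, 0, 0]])

```text
time_s: 19.85
tcp_pos: [0.6224, 0.2301, 0.1799]
eef_rot: [179.9, -33.1, -13.3]
contact_force: [-9.6, 1.5, 7.9]
gripper_width: 0.0176
gripper_force: 50.1
```

Call:
arm_command(travel=[[0, 0, -0.001], [0, 0, -0.002], [0, 0, -0.002]], delta_rot=[[0, 0, 0], [0, 0, 0], [0, 0, 0]])

```text
time_s: 20.23
tcp_pos: [0.6225, 0.2302, 0.1798]
eef_rot: [180.0, -33.2, -13.3]
contact_force: [-14.5, -0.6, 15.1]
gripper_width: 0.0176
gripper_force: 50.1
```

The axle bears on the back wall of the V, since Fx is negative and equal to Fz. I'll shift back toward the front by about 2 mm.

Call:
arm_command(travel=[[-0.002, 0.0005, 0], [-0.003, 0.0007, 0], [-0.004, 0.001, 0], [-0.004, 0.001, 0]], delta_rot=[[0, 0, 0], [0, 0, 0], [0, 0, 0], [0, 0, 0]])

```text
time_s: 20.72
tcp_pos: [0.6211, 0.2303, 0.1789]
eef_rot: [180.0, -33.1, -13.4]
contact_force: [1.4, -0.6, 7.3]
gripper_width: 0.0178
gripper_force: 50.1
```

Call:
arm_command(travel=[[-0.001, 0, -0.001], [-0.002, 0, -0.002], [-0.002, 0, -0.002]], delta_rot=[[0, 0, 0], [0, 0, 0], [0, 0, 0]])

```text
time_s: 21.1
tcp_pos: [0.6209, 0.2304, 0.1788]
eef_rot: [-180.0, -33.2, -13.5]
contact_force: [6.8, -1.7, 7.7]
gripper_width: 0.0173
gripper_force: 50.1
```

Both walls now bear, so it is seated. I'll ease back 1 mm, then open.

Call:
arm_command(travel=[[0.001, 0, 0.001], [0.002, 0, 0.001], [0.002, 0, 0.001]], delta_rot=[[0, 0, 0], [0, 0, 0], [0, 0, 0]], newtons=10)

```text
time_s: 21.48
tcp_pos: [0.6207, 0.2306, 0.1784]
eef_rot: [180.0, -33.1, -13.4]
contact_force: [-1.4, -1.6, 9.8]
gripper_width: 0.018
gripper_force: 10.0
```

Call:
arm_command(travel=[[0, 0, 0], [0, 0, 0], [0, 0, 0], [0, 0, 0], [0, 0, 0], [0, 0, 0]], delta_rot=[[0, 0, 0], [0, 0, 0], [0, 0, 0], [0, 0, 0], [0, 0, 0], [0, 0, 0]], grip=0.5)

```text
time_s: 22.22
tcp_pos: [0.6201, 0.2304, 0.177]
eef_rot: [179.9, -33.0, -13.3]
contact_force: [0.3, 0.1, 0.5]
gripper_width: 0.0436
gripper_force: 0.0
```

```bash
python3 log.py
python3 - <<'E'
from plan import *
s,p,R=state(); z=R.as_matrix()[:,2]
w=[('out1',p-.07*z,R),('out2',p-.1*z+np.array([-.07,.017,.03]),R)]
t=np.array([.46,.16,.38]); Rt=tool(P['short'][2],-.5,0)*E('z',180)
w+=[('trans',t,tool(P['wide'][2],0,8)*E('z',180)),]
w+=[('hover',grasp('short',.113)[0],Rt),('grasp',grasp('short',.034)[0],Rt)]
q=track(w)
# placing path for narrow, this orientation (flip) and reach
w=[]
fl=E('z',180)
for nm,dx,dz,t in(('pre',-.12,.07,28),('via',-.035,.035,31),('via2',-.012,.022,31),('seat',0,0,31)):
    p,R=seat('narrow',.034,t,dx,dz); w.append((nm,p,R*fl))
h=np.array([.48,-.1,.4]);
import plan
p0,R0=grasp('short',.034)
plan.state=lambda:(None,p0,R0*fl)
track([('lift',p0+[0,0,.12],R0*fl),('lvl',np.array([.50,0,.33]),tool(-9,0,8)*fl)]+w,q)
E
```

```text
[38.93, 11.3, -48.82, 73.2, -26.79, -28.62] [0.6201 0.2304 0.177 ] [179.9 -33.  -13.3] [0.3 0.1 0.5] 22.225
out1 T [-0.0741, 0.0178, 0.1174] W [0.0, 0.0, 0.0] | q [49, 6, -45, 55, -36, -17] step 3 margin 9.8 err 0.0000
out2 T [-0.1718, 0.0416, 0.1103] W [0.0, 0.0, 0.0] | q [63, -2, -44, 44, -49, -17] step 2 margin 13.0 err 0.0000
trans T [-0.0744, -0.2003, 0.1782] W [0.0654, 0.2697, -0.0014] | q [48, -5, -16, 7, -76, 27] step 7 margin 17.6 err 0.0000
hover T [-0.0082, 0.0816, -0.4017] W [-0.2964, 0.144, 0.0401] | q [56, 19, -22, 13, -75, 20] step 4 margin 36.5 err 0.0000
grasp T [-0.0102, -0.0751, -0.1387] W [0.0, 0.0, 0.0] | q [54, 22, -30, 15, -65, 19] step 1 margin 28.6 err 0.0000
lift T [0.0, 0.0, 0.24] W [0.0, 0.0, 0.0] | q [54, 14, -22, 13, -80, 23] step 2 margin 29.4 err 0.0000
lvl T [0.0984, -0.3265, 0.2003] W [0.3017, -0.1323, 0.0084] | q [26, -4, -20, 5, -67, 53] step 6 margin 33.7 err 0.0000
pre T [0.0869, -0.3457, -0.16] W [-0.0369, -0.2191, -0.0121] | q [6, -4, -41, 17, -28, 61] step 6 margin 17.4 err 0.0000
via T [0.1643, -0.0293, -0.0718] W [-0.0058, -0.0328, -0.0] | q [2, 5, -41, 25, -15, 55] step 2 margin 15.1 err 0.0000
via2 T [0.0453, -0.0081, -0.026] W [0.0, 0.0, 0.0] | q [1, 8, -40, 27, -13, 54] step 0 margin 13.1 err 0.0000
seat T [0.0236, -0.0042, -0.044] W [0.0, 0.0, 0.0] | q [-1, 11, -43, 39, -7, 44] step 3 margin 7.0 err 0.0000
```

Call:
arm_command(travel=[[-0.008, 0.002, 0.013], [-0.022, 0.0055, 0.036], [-0.04, 0.01, 0.064], [-0.058, 0.014, 0.092], [-0.0741, 0.0178, 0.1174], [-0.115, 0.028, 0.145], [-0.16, 0.039, 0.175], [-0.2, 0.049, 0.2], [-0.246, 0.0594, 0.2277], [-0.246, 0.0594, 0.2277]], delta_rot=[[0, 0, 0], [0, 0, 0], [0, 0, 0], [0, 0, 0], [0, 0, 0], [0, 0, 0], [0, 0, 0], [0, 0, 0], [0, 0, 0], [0, 0, 0]])

```text
time_s: 23.48
tcp_pos: [0.4965, 0.2612, 0.2922]
eef_rot: [-179.9, -33.0, -13.3]
contact_force: [-0.2, 1.1, -0.1]
gripper_width: 0.044
gripper_force: 0.0
```

Call:
arm_command(travel=[[-0.01, -0.03, 0.03], [-0.03, -0.08, 0.07], [-0.05, -0.13, 0.12], [-0.065, -0.18, 0.16], [-0.0744, -0.2003, 0.1782], [-0.0744, -0.2003, 0.1782]], delta_rot=[[0.012, 0.05, 0], [0.026, 0.108, 0], [0.043, 0.178, 0], [0.056, 0.23, 0], [0.0654, 0.2697, -0.0014], [0.0654, 0.2697, -0.0014]])

```text
time_s: 24.22
tcp_pos: [0.4612, 0.1592, 0.3805]
eef_rot: [-179.9, -8.0, -13.7]
contact_force: [-0.1, 0.2, -0.7]
gripper_width: 0.0442
gripper_force: 0.0
```

```bash
python3 log.py
python3 - <<'E'
from plan import *
from plant import viewer
import cv2
Rt=tool(P['short'][2],-.5,0)*E('z',180)
track([('hover',grasp('short',.113)[0],Rt)])
# compact check of the wide rest area from scene camera, stored for later
c=viewer.capture('scene'); cv2.imwrite('pics/s2.png',cv2.resize(c['img'][170:320,150:350,::-1],None,fx=4,fy=4,interpolation=cv2.INTER_CUBIC))
E
```

```text
[47.72, -5.39, -16.02, 7.25, -75.54, 27.02] [0.4612 0.1592 0.3805] [-179.9   -8.   -13.7] [-0.1  0.2 -0.7] 24.225
hover T [-0.0107, 0.0831, -0.4026] W [-0.2969, 0.1452, 0.0422] | q [56, 19, -22, 13, -75, 20] step 4 margin 36.5 err 0.0000
```

View pics/s2.png

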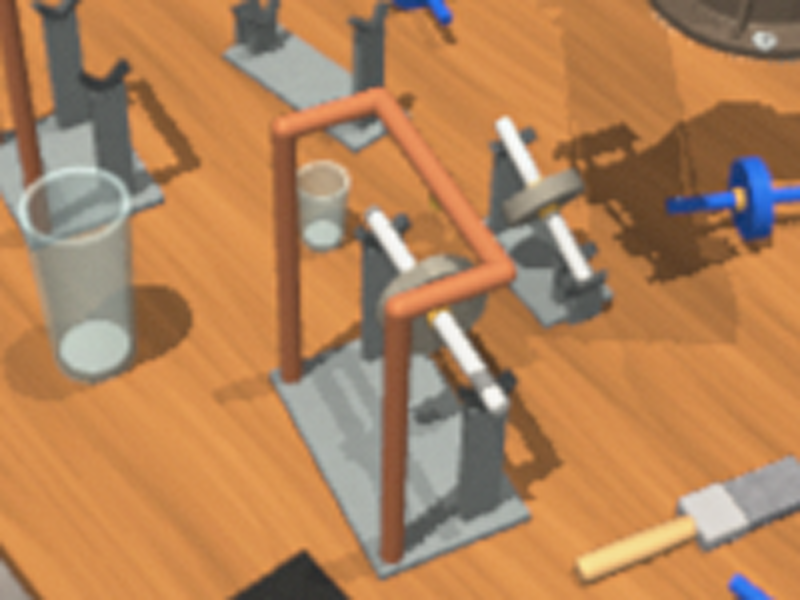

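The long spindle lies in both notches of the wide rest (axle from (374,215) to (496,402)). I'll check that against the model and continue to the short spindle.

Run:
```python
from fit import *
p,e=fit([('scene',(150,170),[[0,.105,.15],[0,-.105,.15]],[(496,402),(374,215)])],[.64,.22,-.2]); print(p.round(4),np.degrees(p[2]),e.round(1).tolist())
```

```text
[ 0.6408  0.2238 -0.258 ] -14.78001587100674 [[0.4, 1.1], [-0.5, -1.5]]
```

Call:
arm_command(travel=[[0, 0.01, -0.03], [-0.002, 0.02, -0.09], [-0.004, 0.035, -0.17], [-0.006, 0.05, -0.25], [-0.008, 0.065, -0.32], [-0.01, 0.08, -0.38], [-0.0107, 0.0831, -0.4026], [-0.0107, 0.0831, -0.4026], [-0.0107, 0.0831, -0.4026]], delta_rot=[[-0.05, 0.024, 0.007], [-0.11, 0.054, 0.015], [-0.17, 0.083, 0.024], [-0.23, 0.112, 0.033], [-0.28, 0.137, 0.04], [-0.2969, 0.1452, 0.0422], [-0.2969, 0.1452, 0.0422], [-0.2969, 0.1452, 0.0422], [-0.2969, 0.1452, 0.0422]])

```text
time_s: 25.4
tcp_pos: [0.4549, 0.2016, 0.18]
eef_rot: [151.4, 0.0, -7.6]
contact_force: [0.0, -0.0, 0.3]
gripper_width: 0.0441
gripper_force: 0.0
```

Run:
```python
from wr import *
x,y,yaw=P['short']; M=Ro.from_euler('z',yaw,degrees=True)*Ro.from_euler('x',-.5)
pts=[M.apply(v)+[x,y,.08] for v in([0,.075,0],[0,-.075,0],[0,.009,0],[0,-.009,0])]
snap('w5',pts)
im=cv2.imread('pics/w5.png'); g=cv2.cvtColor(im,cv2.COLOR_BGR2HSV)
# bright, unsaturated pixels = aluminium axle; brass collars by hue
m=((g[:,:,1]<40)&(g[:,:,2]>150)).astype(np.uint8)[240:345]
n,l,st,ce=cv2.connectedComponentsWithStats(m)
for i in range(1,n):
    if st[i,4]>60: print('alu',st[i]+[0,240,0,0,0],ce[i].round(0)+[0,240])
from plan import *
Rt=tool(P['short'][2],-.5,0)*E('z',180); track([('hover',grasp('short',.113)[0],Rt),('grasp',grasp('short',.033)[0],Rt)])
print(grasp('short',.034)[1].as_matrix()[:,1])
```

```text
[272.1 296.7]
[529.3 297.6]
[384.9 297.1]
[416.5 297.2]
alu [ 261  240  126   82 4867] [319. 274.]
alu [421 240   9  10  72] [425. 244.]
alu [561 240  10  17 116] [565. 247.]
alu [580 240  19  10 108] [587. 243.]
alu [ 430  286  104   33 2319] [481. 300.]
alu [271 315  15  16 127] [279. 323.]
hover T [0.0018, -0.0017, -0.0019] W [-0.0011, -0.0002, -0.0017] | q [56, 19, -22, 13, -75, 20] step 0 margin 36.6 err 0.0000
grasp T [-0.0103, -0.076, -0.1404] W [0.0, 0.0, 0.0] | q [54, 22, -30, 15, -65, 19] step 1 margin 28.5 err 0.0000
[ 0.11803928  0.86960789 -0.47942554]
```

The right half of the axle runs x=430 to 534 at row 300, against 427 to 529 predicted. That means it lies about 2 mm further up the slope, so I'll include it and grasp.

Call:
arm_command(travel=[[-0.001, -0.013, -0.023], [-0.003, -0.027, -0.047], [-0.005, -0.04, -0.07], [-0.006, -0.054, -0.094], [-0.007, -0.064, -0.11], [-0.008, -0.073, -0.126], [-0.009, -0.081, -0.14], [-0.009, -0.081, -0.14], [-0.009, -0.081, -0.14]], delta_rot=[[-0.001, 0, -0.0017], [-0.001, 0, -0.0017], [-0.001, 0, -0.0017], [-0.001, 0, -0.0017], [-0.001, 0, -0.0017], [-0.001, 0, -0.0017], [-0.001, 0, -0.0017], [-0.001, 0, -0.0017], [-0.001, 0, -0.0017]])

```text
time_s: 26.58
tcp_pos: [0.4503, 0.1613, 0.1089]
eef_rot: [151.2, 0.1, -7.7]
contact_force: [-0.3, 0.3, 0.4]
gripper_width: 0.0438
gripper_force: 0.0
```

Call:
arm_command(travel=[[0, 0, 0], [0, 0, 0], [0, 0, 0], [0, 0, 0], [0, 0, 0], [0, 0, 0], [0, 0, 0], [0, 0, 0]], delta_rot=[[0, 0, 0], [0, 0, 0], [0, 0, 0], [0, 0, 0], [0, 0, 0], [0, 0, 0], [0, 0, 0], [0, 0, 0]], grip=0, newtons=50)

```text
time_s: 27.58
tcp_pos: [0.4502, 0.1612, 0.1088]
eef_rot: [151.2, 0.1, -7.7]
contact_force: [0.4, 1.4, 2.4]
gripper_width: 0.0176
gripper_force: 50.0
```

```bash
python3 log.py
python3 - <<'E'
from plan import *
s,p,R=state(); fl=E('z',180)
track([('lift',p+[0,0,.12],R),('lvl',np.array([.50,0,.33]),tool(-9,0,8)*fl),('pre',seat('narrow',.033,28,-.12,.07)[0],seat('narrow',.033,28)[1]*fl)])
E
```

```text
[53.73, 21.78, -29.95, 14.63, -64.8, 19.2] [0.4502 0.1612 0.1088] [ 1.512e+02  1.000e-01 -7.700e+00] [0.4 1.4 2.4] 27.575
lift T [0.0, 0.0, 0.24] W [0.0, 0.0, 0.0] | q [54, 14, -22, 13, -80, 23] step 2 margin 29.2 err 0.0000
lvl T [0.0996, -0.3224, 0.2024] W [0.303, -0.1337, 0.0081] | q [26, -4, -20, 5, -67, 53] step 6 margin 33.6 err 0.0000
pre T [0.0878, -0.3459, -0.1617] W [-0.0369, -0.2191, -0.0121] | q [6, -4, -41, 17, -27, 61] step 6 margin 17.4 err 0.0000
```

Call:
arm_command(travel=[[0, 0, 0.01], [0, 0, 0.03], [0, 0, 0.07], [0, 0, 0.12], [0, 0, 0.18], [0, 0, 0.24], [0.01, -0.03, 0.27], [0.03, -0.09, 0.31], [0.05, -0.15, 0.35], [0.07, -0.21, 0.39], [0.09, -0.28, 0.42], [0.0996, -0.3224, 0.4424], [0.0996, -0.3224, 0.4424], [0.0996, -0.3224, 0.4424]], delta_rot=[[0, 0, 0], [0, 0, 0], [0, 0, 0], [0, 0, 0], [0, 0, 0], [0, 0, 0], [0.04, -0.018, 0.001], [0.1, -0.044, 0.003], [0.16, -0.07, 0.004], [0.22, -0.097, 0.006], [0.27, -0.12, 0.007], [0.303, -0.1337, 0.0081], [0.303, -0.1337, 0.0081], [0.303, -0.1337, 0.0081]])

```text
time_s: 29.32
tcp_pos: [0.4992, -0.0005, 0.3297]
eef_rot: [180.0, -7.9, -9.0]
contact_force: [-0.3, 0.7, -2.5]
gripper_width: 0.0173
gripper_force: 50.0
```

```bash
python3 log.py
python3 - <<'E'
from plan import *
fl=E('z',180)
track([('pre',seat('narrow',.033,28,-.12,.07)[0],seat('narrow',.033,28)[1]*fl)])
E
```

```text
[26.07, -4.0, -20.23, 4.98, -67.37, 53.22] [ 0.4992 -0.0005  0.3297] [180.   -7.9  -9. ] [-0.3  0.7 -2.5] 29.325
pre T [0.0894, -0.3449, -0.1612] W [-0.0366, -0.22, -0.0115] | q [6, -4, -41, 17, -27, 61] step 6 margin 17.4 err 0.0000
```

Call:
arm_command(travel=[[0.005, -0.02, -0.01], [0.015, -0.06, -0.025], [0.028, -0.11, -0.05], [0.04, -0.16, -0.075], [0.055, -0.21, -0.1], [0.068, -0.26, -0.12], [0.08, -0.31, -0.145], [0.087, -0.335, -0.157], [0.0894, -0.3449, -0.1612], [0.0894, -0.3449, -0.1612], [0.0894, -0.3449, -0.1612], [0.0894, -0.3449, -0.1612]], delta_rot=[[-0.002, -0.013, -0.001], [-0.006, -0.038, -0.002], [-0.012, -0.07, -0.004], [-0.017, -0.1, -0.005], [-0.022, -0.134, -0.007], [-0.028, -0.166, -0.009], [-0.033, -0.197, -0.01], [-0.0366, -0.22, -0.0115], [-0.0366, -0.22, -0.0115], [-0.0366, -0.22, -0.0115], [-0.0366, -0.22, -0.0115], [-0.0366, -0.22, -0.0115]])

```text
time_s: 30.82
tcp_pos: [0.545, -0.1721, 0.2498]
eef_rot: [-180.0, -28.1, -10.0]
contact_force: [0.5, 0.5, -1.8]
gripper_width: 0.0172
gripper_force: 50.0
```

```bash
python3 log.py
python3 - <<'E'
from wr import *
s,p,R=state(); x,y,yaw=P['narrow']; M=Ro.from_euler('z',yaw,degrees=True)
c=p+.033*R.as_matrix()[:,2]
snap('w6',[c+R.apply([0,k,0]) for k in(.075,-.075)]+[M.apply([sx*.017,sy*.055,.157])+[x,y,0] for sx in(-1,1) for sy in(-1,1)]+[M.apply([0,k,.275])+[x,y,0] for k in(-.063,.063)])
from plan import *
fl=E('z',180); w=[]
for nm,dx,dz,t in(('pre',-.12,.07,28),('via',-.035,.035,30),('via2',-.014,.022,30),('near',-.002,.006,30),('seat',-.002,0,30)):
    p,R=seat('narrow',.033,t,dx,dz); w.append((nm,p,R*fl))
track(w)
E
```

```text
[6.32, -4.25, -40.88, 16.76, -27.25, 60.52] [ 0.545  -0.1721  0.2498] [-180.   -28.1  -10. ] [ 0.5  0.5 -1.8] 30.825
[576.9 352.7]
[224.  352.7]
[494.1 192.3]
[310.8 192. ]
[490.1 144. ]
[314.8 143.7]
[560.7  37.2]
[245.7  36.4]
pre T [-0.0018, -0.0015, -0.001] W [-0.0001, 0.0009, -0.001] | q [6, -4, -41, 17, -27, 61] step 0 margin 17.3 err 0.0000
via T [0.1654, -0.0295, -0.0711] W [-0.0039, -0.0219, 0.0] | q [3, 6, -39, 22, -18, 58] step 1 margin 17.5 err 0.0000
via2 T [0.0413, -0.0074, -0.026] W [0.0, 0.0, 0.0] | q [2, 8, -38, 23, -16, 57] step 0 margin 15.6 err 0.0000
near T [0.0236, -0.0042, -0.032] W [0.0, 0.0, 0.0] | q [1, 11, -38, 26, -13, 54] step 1 margin 12.6 err 0.0000
seat T [0.0, 0.0, -0.012] W [0.0, 0.0, 0.0] | q [1, 11, -40, 29, -11, 52] step 0 margin 11.1 err 0.0000
```

View pics/w6.png

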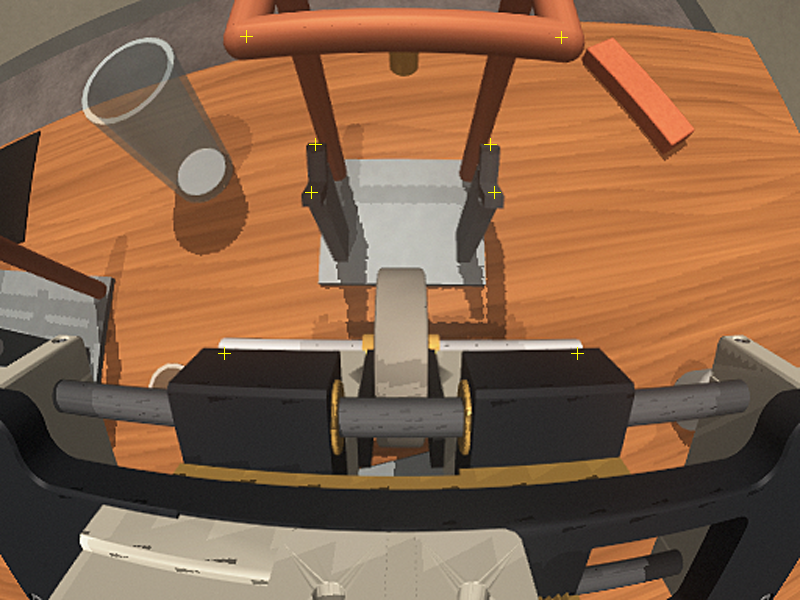

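The wheel is centred at x=401. The notches are marked at (311,192) and (494,192), with their middle at x=402. The pipe is level and symmetric and the axle is square, so I'll go in.

Call:
arm_command(travel=[[0.015, -0.003, -0.007], [0.04, -0.008, -0.018], [0.07, -0.013, -0.031], [0.1, -0.019, -0.044], [0.13, -0.025, -0.058], [0.1636, -0.031, -0.0721], [0.178, -0.0335, -0.081], [0.192, -0.036, -0.09], [0.2049, -0.0384, -0.0981], [0.213, -0.04, -0.107], [0.221, -0.0415, -0.117], [0.226, -0.042, -0.125], [0.2285, -0.0426, -0.1301], [0.2285, -0.0426, -0.1301], [0.2285, -0.0426, -0.1301]], delta_rot=[[0, -0.002, 0], [-0.001, -0.005, 0], [-0.002, -0.009, 0], [-0.003, -0.013, -0.001], [-0.004, -0.017, -0.001], [-0.004, -0.021, -0.001], [-0.004, -0.021, -0.001], [-0.004, -0.021, -0.001], [-0.004, -0.021, -0.001], [-0.004, -0.021, -0.001], [-0.004, -0.021, -0.001], [-0.004, -0.021, -0.001], [-0.004, -0.021, -0.001], [-0.004, -0.021, -0.001], [-0.004, -0.021, -0.001]])

```text
time_s: 32.75
tcp_pos: [0.6588, -0.194, 0.1844]
eef_rot: [180.0, -30.0, -10.1]
contact_force: [-0.1, -0.7, -2.9]
gripper_width: 0.0176
gripper_force: 50.0
```

Call:
arm_command(travel=[[0, 0, -0.003], [0, 0, -0.006], [0, 0, -0.006]], delta_rot=[[0, 0, 0], [0, 0, 0], [0, 0, 0]])

```text
time_s: 33.12
tcp_pos: [0.6586, -0.194, 0.181]
eef_rot: [180.0, -30.0, -10.1]
contact_force: [-0.6, 0.5, -1.7]
gripper_width: 0.0175
gripper_force: 50.0
```

Call:
arm_command(travel=[[0, 0, -0.002], [0, 0, -0.004], [0, 0, -0.004]], delta_rot=[[0, 0, 0], [0, 0, 0], [0, 0, 0]])

```text
time_s: 33.5
tcp_pos: [0.6587, -0.194, 0.1791]
eef_rot: [180.0, -30.0, -10.1]
contact_force: [0.3, -0.0, -2.1]
gripper_width: 0.0175
gripper_force: 50.0
```

Call:
arm_command(travel=[[0, 0, -0.001], [0, 0, -0.002], [0, 0, -0.002]], delta_rot=[[0, 0, 0], [0, 0, 0], [0, 0, 0]])

```text
time_s: 33.88
tcp_pos: [0.659, -0.1939, 0.1785]
eef_rot: [180.0, -30.0, -10.1]
contact_force: [1.3, 0.3, -1.0]
gripper_width: 0.0177
gripper_force: 50.0
```

Call:
arm_command(travel=[[0, 0, -0.001], [0, 0, -0.002], [0, 0, -0.002]], delta_rot=[[0, 0, 0], [0, 0, 0], [0, 0, 0]])

```text
time_s: 34.25
tcp_pos: [0.6594, -0.1938, 0.178]
eef_rot: [-180.0, -30.1, -10.1]
contact_force: [1.3, -0.1, 1.4]
gripper_width: 0.0173
gripper_force: 50.0
```

Call:
arm_command(travel=[[0, 0, -0.001], [0, 0, -0.002], [0, 0, -0.002]], delta_rot=[[0, 0, 0], [0, 0, 0], [0, 0, 0]])

```text
time_s: 34.62
tcp_pos: [0.6596, -0.1938, 0.1777]
eef_rot: [-180.0, -30.1, -10.1]
contact_force: [-1.9, 1.4, 7.5]
gripper_width: 0.0175
gripper_force: 50.0
```

Fz has risen with Fx small, so both walls bear and it is seated. I'll release it.

Call:
arm_command(travel=[[0, 0, 0], [0, 0, 0]], delta_rot=[[0, 0, 0], [0, 0, 0]], newtons=10)

```text
time_s: 34.88
tcp_pos: [0.6596, -0.1938, 0.1777]
eef_rot: [-180.0, -30.1, -10.1]
contact_force: [-1.1, -0.2, 6.9]
gripper_width: 0.0181
gripper_force: 10.0
```

Call:
arm_command(travel=[[0, 0, 0], [0, 0, 0], [0, 0, 0], [0, 0, 0], [0, 0, 0], [0, 0, 0]], delta_rot=[[0, 0, 0], [0, 0, 0], [0, 0, 0], [0, 0, 0], [0, 0, 0], [0, 0, 0]], grip=0.45)

```text
time_s: 35.62
tcp_pos: [0.6588, -0.1939, 0.1762]
eef_rot: [180.0, -30.0, -10.1]
contact_force: [0.0, -0.1, -0.8]
gripper_width: 0.0396
gripper_force: 0.0
```

```bash
python3 log.py
python3 - <<'E'
from plan import *
s,p,R=state(); z=R.as_matrix()[:,2]
track([('out1',p-.07*z,R),('out2',p-.1*z+np.array([-.07,.012,.03]),R)])
E
```

```text
[0.4, 11.14, -40.24, 30.25, -10.48, 51.02] [ 0.6588 -0.1939  0.1762] [180.  -30.  -10.1] [ 0.  -0.1 -0.8] 35.625
out1 T [-0.0688, 0.0123, 0.1213] W [0.0, 0.0, 0.0] | q [3, 4, -36, 18, -22, 61] step 3 margin 12.2 err 0.0000
out2 T [-0.1695, 0.0293, 0.112] W [0.0, 0.0, 0.0] | q [7, -8, -39, 16, -31, 61] step 2 margin 19.6 err 0.0000
```

Call:
arm_command(travel=[[-0.008, 0.0014, 0.014], [-0.021, 0.0037, 0.037], [-0.037, 0.0066, 0.065], [-0.053, 0.0095, 0.093], [-0.0688, 0.0123, 0.1213], [-0.11, 0.019, 0.15], [-0.15, 0.026, 0.175], [-0.19, 0.033, 0.2], [-0.2383, 0.0416, 0.2333], [-0.2383, 0.0416, 0.2333], [-0.2383, 0.0416, 0.2333], [-0.2383, 0.0416, 0.2333]], delta_rot=[[0, 0, 0], [0, 0, 0], [0, 0, 0], [0, 0, 0], [0, 0, 0], [0, 0, 0], [0, 0, 0], [0, 0, 0], [0, 0, 0], [0, 0, 0], [0, 0, 0], [0, 0, 0]])

```text
time_s: 37.12
tcp_pos: [0.5399, -0.1732, 0.2922]
eef_rot: [180.0, -29.9, -10.1]
contact_force: [0.3, -0.8, 0.6]
gripper_width: 0.0394
gripper_force: 0.0
```

```bash
python3 - <<'E'
# no views left: find axle tips in the scene picture numerically near the predicted seat
from fit import *; from plant import viewer; import cv2
im=viewer.capture('scene')['img']; hsv=cv2.cvtColor(im,cv2.COLOR_RGB2HSV)
for k,L,p in(('wide',.105,(.6395,.2257,np.radians(-13.5))),('narrow',.075,(.6757,-.1967,np.radians(-10.1)))):
    q=proj('scene',world(p,np.array([[0,L,.15],[0,-L,.15],[0,0,.15]]))); print(k,'pred tips/centre',q.round(1).tolist())
    m=np.zeros(im.shape[:2],np.uint8); cv2.line(m,*[tuple(int(round(v)) for v in a) for a in q[:2]],255,9)
    u=q[0]-q[1]; u/=np.linalg.norm(u); q2=[q[0]+6*u,q[1]-6*u]
    m[:]=0; cv2.line(m,*[tuple(int(round(v)) for v in a) for a in q2],255,9)
    b=(m>0)&(hsv[:,:,1]<45)&(hsv[:,:,2]>165)
    ys,xs=np.nonzero(b); t=(np.c_[xs,ys]-q[2])@u; n=(np.c_[xs,ys]-q[2])@[-u[1],u[0]]
    hi_=t>np.median(t)
    print(' white px',len(t),'t range',t.min().round(1),t.max().round(1),'pred',((q[1]-q[2])@u).round(1),((q[0]-q[2])@u).round(1),'offset at ends',n[t<t.min()+8].mean().round(1),n[t>t.max()-8].mean().round(1))
E
python3 log.py
```

```text
wide pred tips/centre [[275.6, 271.2], [242.7, 222.3], [258.2, 245.4]]
 white px 228 t range -36.5 30.6 pred -27.8 31.1 offset at ends 3.7 0.9
narrow pred tips/centre [[178.4, 191.0], [161.9, 166.5], [169.9, 178.4]]
 white px 90 t range -14.4 14.4 pred -14.3 15.2 offset at ends 0.1 0.5
[6.88, -7.78, -38.65, 16.34, -31.38, 61.09] [ 0.5399 -0.1732  0.2921] [180.  -29.9 -10.1] [ 0.2  0.3 -0.1] 37.175
```

Both axles agree with the seat model. The odd pixels at the wide rest's far end are probably the tumbler behind it, and that spindle was already seen seated. The gripper is clear, so I'm handing in.

```bash
python3 -c "
from plant import close_job
print(close_job())"
```

```text
the job is handed in; nothing more can be done
None
```

I laid the long spindle on the wide rest and the short one on the narrow rest, let go and backed clear, then handed the job in at about 37 s; the hand-in returned no verdict, and my camera checks showed both seated (long by eye, short by pixel fit).

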